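Restock the meeting-room presentation caddy

TASK

Get the presentation caddy ready for the meeting room: lay the dark marker in the blue tray and the white-barrelled marker in the yellow tray, each flat along its tray, lay the eraser flat in the green tray, and stand the spare block battery upright in the red tray. Leave the glue stick and the USB stick, which look much like the marker and the eraser, lying undisturbed on the desk.

Things in the scene. Friction and masses are not known exactly. Their poses are not given: they have to be found in the camera images.
- dark_marker: marker pen with dark grey barrel and black cap, 20 x 135 x 18 mm, lying loose on its side, 20 g. Origin: underside, mid-length, below the barrel axis; y along it, cap at -y, x across. Barrel 17 mm thick, axis 9 mm up. A clip on the cap half (y -61 to -14 mm, +x side) stops it rolling: grasp across the barrel, mid-length or a little to +y.
- pale_marker: marker pen with white barrel and grey cap, 20 x 132 x 18 mm, longer and thinner than the glue stick; lying loose on its side, 20 g. Origin: underside, mid-length, below the barrel axis; y along it, cap at -y, x across. Barrel 17 mm thick, axis 9 mm up. A clip on the cap half (y -61 to -14 mm, +x side) stops it rolling: grasp across the barrel, mid-length or a little to +y.
- eraser: eraser: dark grey sleeve with a white end, 21 x 44 x 13 mm, lying flat, loose, 20 g. Origin: centre of its underside; x across its 21 mm width, y along its 44 mm length, z up. No metal plug (the USB stick is thinner and has one).
- battery: block battery, dark with an orange and a green band and two metal snap contacts on top, 18 x 26 x 45 mm, standing upright, loose, 45 g. Origin: centre of its underside; x across its 18 mm, y across its 26 mm, z up.
- glue_stick: glue stick with white barrel and grey cap, 24 x 95 x 22 mm, lying on its side, loose: looks like the pale marker but is shorter and thicker. Does not belong in the caddy. Origin: centre of its underside; y along its length.
- usb_stick: USB stick, black with a light metal plug, 18 x 48 x 8 mm, lying flat, loose: looks like the eraser but is thinner and blacker. Does not belong in the caddy. Origin: centre of its underside; y along its length.
- blue_tray: Blue long open tray, 170 x 62 mm, 14 mm high, walls and floor 3 mm thick (inside 164 x 56); middle 70 mm of each long side cut down to 5 mm for fingers. Origin: centre of underside, 5 mm above the desk (inner floor 8 mm above the desk); x along its length, y across, z up. Fixed in a grey caddy (182 x 200 mm base, 18 mm end rails) that does not move. Place of the dark marker.
- yellow_tray: Yellow long open tray, 170 x 62 mm, 14 mm high, walls and floor 3 mm thick (inside 164 x 56); middle 70 mm of each long side cut down to 5 mm for fingers. Origin: centre of underside, 5 mm above the desk (inner floor 8 mm above the desk); x along its length, y across, z up. At one side of the caddy, axes as the blue tray, 130 mm from it. Place for the pale marker.
- green_tray: Green short open tray, 84 x 62 mm, 14 mm high, walls and floor 3 mm thick (inside 78 x 56); middle 46 mm of each 84 mm side cut down to 5 mm for fingers. Origin: centre of underside, 5 mm above the desk (inner floor 8 mm above the desk); x along the 84 mm side, y across, z up. Fixed in mid-caddy, 65 mm from each long tray, axes alike. Place for the eraser.
- red_tray: Red short open tray, 84 x 62 mm, 14 mm high, walls and floor 3 mm thick (inside 78 x 56); middle 46 mm of each 84 mm side cut down to 5 mm for fingers. Origin: centre of underside, 5 mm above the desk (inner floor 8 mm above the desk); x along the 84 mm side, y across, z up. Fixed in mid-caddy, 65 mm from each long tray, axes alike. Place for the battery.

How it is judged:
By the outcome, as a careful person would: the job done as asked, in the order asked, and still so for the second after the job is handed in, with the robot touching nothing.
It also fails if it takes over 93 s, if anything falls off the work surface, if the arm or the gripper's body presses on something with over 40 N, if the wrist force passes 120 N, or if a joint passes its speed limit or range.

ROBOT

A 7-joint arm with a two-finger parallel gripper is mounted at the origin on the work surface; the furniture and walls round the work are solid. World frame = base frame: x ahead of the robot, y to its left, z up, the work surface at z = 0. Lengths are in mm, angles in rad, forces in N, time in s.
With the tool pointing down it reaches from about 400 to 875 mm from the base axis. Payload 4.4 kg.
Tool frame: the origin (TCP) lies midway between the tips of the shut fingers; the grasp point (between the pads) lies 19 mm behind it; z points along the fingers, y is the line along which they close (so a half turn about z gives the same grasp; the last joint's range is limited). The gripper opens to 85 mm and grips with 20 to 120 N. Pads are 22 mm wide; open, the fingers measure 114 mm over their backs; the gripper's body (76 mm by 85 mm) begins 54 mm behind the grasp point. The pads swing forward as they close: fully open they stand 13 mm farther back than shut.
Start: joints at [1.166, 0.628, 0.038, 1.517, -0.027, 0.996, -0.02], TCP at [216.06, -613.055, 206.713] pointing down, gripper open.
Joint ranges: [-3.06, 3.06], [-0.37, 2.12], [-1.25, 1.32], [0.18, 2.47], [-1.1, 4.24], [0.23, 1.98], [-2.94, 2.94]. Speed limits (rad/s): [2.57, 2.57, 3.14, 3.14, 3.14, 3.14, 3.14].

INTERFACE

Orientations are given as [roll, pitch, yaw] about the fixed x, y, z axes, in that order (R = Rz(yaw) Ry(pitch) Rx(roll)).
In Python, from cell import monitor, cams, ctrl gives the robot as it stands.
- The arm moves only by the tool drive_tool, never from a script. Its argument "motion" is a list of rows, each an object with "fingers": the opening, from 0 (shut) to 1 (fully open); "linear": the shift along the tool's x, y, z in m, a list of three; "twist": the turn about the tool's z in rad. In form: [{"fingers": fingers, "linear": [x, y, z], "twist": twist}, ...]. A call has 1 to 5 rows; each row shifts and turns the commanded pose from where the row before left it, along the tool's axes as they then stand; what a row does not reach is not made up. A row lasts 1/12 s, in which the tool goes at most 41.7 mm and 7.16 degrees, less where a joint would pass 70% of its speed; a pose out of reach is approached as far as the arm can. A call with a gripper value outside its range is refused whole. The fingers move at their own pace and stop on an object; the grip force is fixed at half the most. Time passes only in rows, so rows that do not move let the fingers close. It gives the time, the measured TCP pose, the force, the opening and the grip force at its end, in the units of the state.
- monitor.read_state(): the state, without advancing time (a new reading comes with each control period).
- cams.get_image(name): name is "scene" or "side" or "wrist"; returns a dict with "color" (384x512x3 uint8, blue, green, red), "K" (3x3 intrinsics, pixels), "k1" (the pictures are not rectified: a ray, as slopes to the right and down, at radius r is drawn at 1 + k1 r^2 times it, then the intrinsics apply), "R" (3x3) and "t" (3): a world point X has camera coordinates R X + t. Camera axes: x right, y down, z forward; pixel columns grow to the right and rows downward; lengths in mm; the calibration is good to about 2 mm. A picture is of the moment at which its call begins. There is no depth.
- ctrl.finish_job(): hands the job in; it is judged then, once.
The state is a dict: "clock": time; "qpos": joint angles; "qd": joint speeds; "tau": joint torques, N m; "eef_pos": TCP position; "tool_rot": TCP orientation; "force": force on the tool from outside, world axes, zero at the start; "torque": the same for the moment, N m; "width": finger opening in mm; "gripper_force": force on a finger pad.
Only numpy, scipy, OpenCV 4.12 (cv2) and the standard library are available. Lean on these libraries where they do the work, as an engineer would, in place of code of your own. Each camera call takes 0.05 s, during which the arm holds its last target. There are 200 camera calls.

## Working session

There is one attempt and no reset: what is moved stays moved. The work goes in short steps, Python scripts to look and compute and a tool call to move; the robot and the scene stay as the last step left them, time stands still between calls to the robot, and variables do not carry over. Pictures are saved under pics/ and viewed, at most 14 in all, crops included, and the job is handed in when it is done.

Besides the shell and the picture viewer there is one more tool, called after "Call:" by a JSON object that holds its "fn" and its "kwargs". drive_tool: Moves the arm, as the interface text tells. Its arguments: {"type":"object","properties":{"motion":{"type":"array"}},"required":["motion"]}

```bash
ls; mkdir -p pics; python3 - <<'E'
from cell import monitor,cams
import cv2
s=monitor.read_state();print(s)
for n in ("scene","side"):
    d=cams.get_image(n);cv2.imwrite(f"pics/{n}0.png",d["color"]);print(n,d["K"],d["k1"],d["R"],d["t"])
    import pickle;pickle.dump(d,open(n+"0.pkl","wb"))
E
```

```text
pics
{'clock': 0.0, 'qpos': array([ 1.16619728,  0.62933674,  0.03841315,  1.51834793, -0.02700103,
        0.99630531, -0.02000655]), 'qd': array([-0.0005807 ,  0.00104081,  0.00011997, -0.00079601,  0.00047197,
        0.00012127,  0.00053078]), 'tau': array([-1.01507270e-03, -5.63398147e+01,  1.22641660e+00, -1.93448085e+01,
        1.12274659e-02,  1.05010509e-02, -8.46321413e-08]), 'eef_pos': array([ 215.85426898, -612.41032544,  205.80110828]), 'tool_rot': array([-3.13971233e+00,  6.21032350e-06,  3.38815695e-01]), 'force': array([-0.86910326,  0.43960655, -0.9681072 ]), 'torque': array([ 0.00661479, -0.01387534,  0.03279895]), 'gripper_force': 0.0, 'width': 85.25562994292116}
scene [[408.63798666   0.         252.95636057]
 [  0.         408.63798666 182.05514135]
 [  0.           0.           1.        ]] -0.0722864024581803 [[ 0.68163129 -0.73168384  0.0041883 ]
 [-0.45678356 -0.42999394 -0.77875156]
 [ 0.57160087  0.52890828 -0.62731848]] [-324.07522984  251.28939505  790.08914305]
side [[491.08563723   0.         251.32956566]
 [  0.         491.08563723 193.73313285]
 [  0.           0.           1.        ]] -0.011997057940634775 [[-0.97622717 -0.21604796  0.01742956]
 [-0.15830223  0.65574533 -0.73819947]
 [ 0.14805713 -0.72340952 -0.67435728]] [466.7493922  116.42523521 972.19437312]
```

View pics/scene0.png

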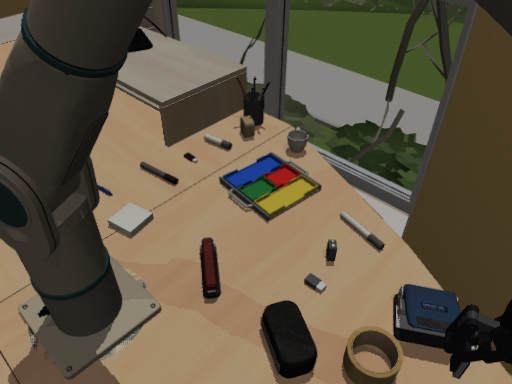

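View pics/side0.png

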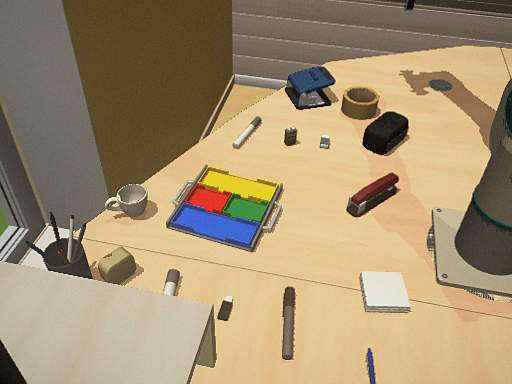

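The scene view shows the dark marker at (158,172), the USB candidate at (190,157), the glue stick at (217,142), the caddy around (270,183), the pale marker at (361,230), the battery at (332,250) and the eraser candidate at (315,282). The side view has the same things at (289,320), (226,307), (171,282), (226,205), (248,131), (291,136) and (325,142). I'll enlarge these areas and measure.

```bash
cat > h.py <<'E'
import numpy as np,cv2,pickle
def ray(d,uv):
    uv=np.asarray(uv,float).reshape(-1,1,2)
    n=cv2.undistortPoints(uv,d["K"],np.array([d["k1"],0,0,0.])).reshape(-1,2)
    R,t=np.array(d["R"]),np.array(d["t"])
    return -R.T@t, np.c_[n,np.ones(len(n))]@R
def onplane(d,uv,z):
    c,v=ray(d,uv); return c+v*((z-c[2])/v[:,2])[:,None]
def tri(d1,p1,d2,p2):
    c1,v1=ray(d1,p1);c2,v2=ray(d2,p2);v1,v2=v1[0],v2[0]
    A=np.c_[v1,-v2];s=np.linalg.lstsq(A,c2-c1,rcond=None)[0]
    a,b=c1+s[0]*v1,c2+s[1]*v2
    return (a+b)/2,np.linalg.norm(a-b)
def crop(img,x,y,w,h,k): return cv2.resize(img[y:y+h,x:x+w],None,fx=k,fy=k,interpolation=cv2.INTER_CUBIC)
E
python3 - <<'E'
from h import *
s=pickle.load(open("scene0.pkl","rb"));d=pickle.load(open("side0.pkl","rb"))
a=s["color"];b=d["color"]
top=np.hstack([crop(a,130,125,110,75,3.6),crop(a,290,200,110,75,3.6)])
bot=np.hstack([crop(b,150,265,150,100,2.64),crop(b,225,105,150,100,2.64)])
w=min(top.shape[1],bot.shape[1]);cv2.imwrite("pics/c1.png",np.vstack([top[:,:w],bot[:,:w]]))
for n,q in(("scene",s),("side",d)):
    hsv=cv2.cvtColor(q["color"],cv2.COLOR_BGR2HSV)
    for c,lo,hi in(("blue",110,125),("yellow",22,32),("green",50,75),("red",0,4),("red2",175,180)):
        m=cv2.inRange(hsv,(lo,170,60),(hi,255,255));cs,_=cv2.findContours(m,0,2)
        cs=[k for k in cs if cv2.contourArea(k)>200]
        for k in cs:
            P=onplane(q,k.reshape(-1,2),12)[:,:2].astype(np.float32);r=cv2.minAreaRect(P)
            print(n,c,cv2.contourArea(k),np.round(r[0],1),np.round(r[1],1),round(r[2],1))
E
```

```text
scene blue 649.0 [546.3  59.6] [ 65.5 172. ] 82.7
scene yellow 979.0 [529.6 -68.9] [ 71.8 172.9] 82.5
scene red 333.5 [582.1 -10.5] [66.3 83.3] 82.6
side blue 1360.5 [538.5  63.2] [ 64.2 163.5] 87.1
side yellow 1291.0 [527.7 -69.8] [ 72.7 172.5] 82.8
side red 713.0 [577.2 -10.5] [70.3 89.3] 81.1
```

View pics/c1.png

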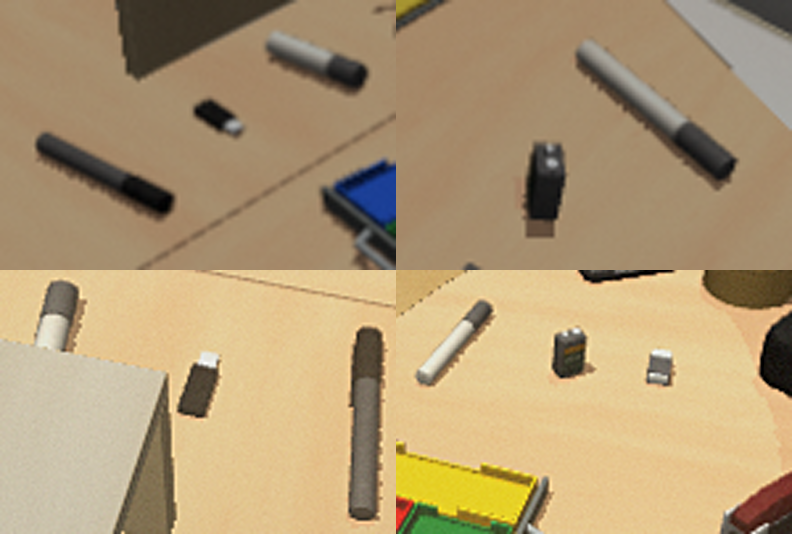

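The enlarged views show the USB stick (black with a metal plug, left) beside the dark marker, and the glue stick partly behind the box. On the right are the pale marker, the battery and the grey/white eraser. Next I'll measure by low-saturation masks cast onto planes.

```bash
python3 - <<'E'
from h import *
D={"scene":pickle.load(open("scene0.pkl","rb")),"side":pickle.load(open("side0.pkl","rb"))}
obj={"dark":(9,(132,155,55,35),(275,283,28,82)),"pale":(9,(332,205,60,50),(228,112,40,40)),
"eraser":(13,(300,270,32,26),(315,130,20,24)),"batt":(45,(322,232,20,32),(280,120,22,32)),
"usb":(4,(180,149,20,17),(214,290,24,36)),"glue":(11,(200,130,36,24),(160,263,26,40))}
for o,(z,*rs) in obj.items():
  for n,(x,y,w,h) in zip(("scene","side"),rs):
    d=D[n];im=d["color"][y:y+h,x:x+w];hsv=cv2.cvtColor(im,cv2.COLOR_BGR2HSV)
    m=((hsv[...,1]<85)|(hsv[...,2]<45)).astype(np.uint8)*255
    cs,_=cv2.findContours(m,0,2);k=max(cs,key=cv2.contourArea).reshape(-1,2)+[x,y]
    P=onplane(d,k,z)[:,:2].astype(np.float32);(c,s,a)=cv2.minAreaRect(P)
    b=cv2.boundingRect(k.reshape(-1,1,2).astype(np.int32))
    if s[0]<s[1]: L,W,a=s[1],s[0],a+90
    else: L,W=s
    print(o,n,"c",np.round(c,1),"L %.0f W %.0f ang %.1f"%(L,W,a%180),"bbox",b)
    np.save(f"k_{o}_{n}.npy",k)
a,b=D["scene"]["color"],D["side"]["color"]
t=np.hstack([crop(a,295,230,50,66,8),crop(b,276,118,65,50,8)[:528-128,:400]] if 0 else [crop(a,295,230,50,66,6),crop(b,276,118,66,66,6)])
cv2.imwrite("pics/c2.png",t)
E
```

```text
dark scene c [359.3 250. ] L 148 W 21 ang 97.5 bbox (139, 162, 39, 22)
dark side c [356.8 269.6] L 104 W 16 ang 98.7 bbox (282, 305, 11, 55)
pale scene c [ 579.  -270.1] L 159 W 123 ang 28.3 bbox (340, 205, 52, 45)
pale side c [ 550.9 -277.6] L 150 W 20 ang 76.3 bbox (232, 116, 29, 32)
eraser scene c [ 350.3 -297.6] L 66 W 36 ang 95.9 bbox (304, 273, 28, 23)
eraser side c [ 352.8 -277.2] L 57 W 23 ang 91.8 bbox (320, 134, 11, 15)
batt scene c [ 431.4 -269.7] L 79 W 38 ang 48.1 bbox (322, 232, 20, 29)
batt side c [ 435.8 -233.4] L 76 W 29 ang 94.5 bbox (284, 127, 14, 19)
usb scene c [467.8 239.6] L 84 W 29 ang 90.4 bbox (180, 153, 20, 13)
usb side c [471.3 252.9] L 33 W 16 ang 88.5 bbox (218, 304, 13, 16)
glue scene c [579.4 247.7] L 120 W 53 ang 82.7 bbox (202, 133, 31, 16)
glue side c [574.6 226.3] L 77 W 44 ang 110.2 bbox (160, 269, 26, 34)
```

View pics/c2.png

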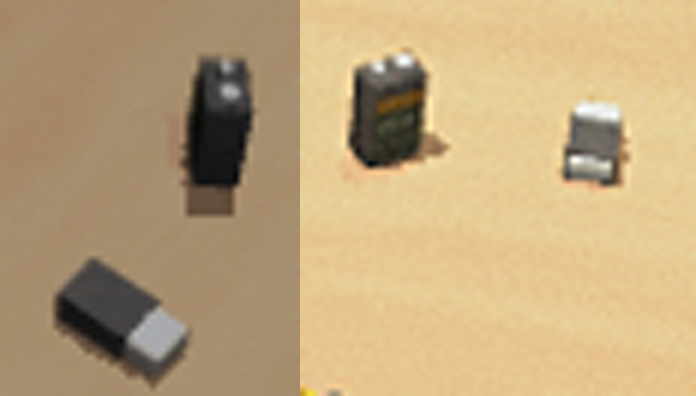

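In this crop the battery stands upright with its two snap contacts visible (scene ~(332.8,243), (333.3,245)). The eraser shows a grey sleeve and a white end (scene ~(322,286)). I'll compute the positions from these points.

```bash
python3 - <<'E'
from h import *
s=pickle.load(open("scene0.pkl","rb"));d=pickle.load(open("side0.pkl","rb"))
f=lambda o,k,pts:(np.array(pts,float)+.5)/k-.5+np.array(o)
np.set_printoptions(precision=1,suppress=True)
def pr(n,P):print(n,P.tolist() if 0 else P)
e=onplane(s,f((295,230),6,[(93,258),(57,298),(155,364),(189,323)]),13);pr("eraser top",e);print(e.mean(0),np.linalg.norm(e-np.roll(e,1,0),axis=1))
e2=onplane(d,f((276,118),6,[(276,103),(320,103),(315,158),(267,158)]),13);pr("eraser side",e2);print(e2.mean(0),np.linalg.norm(e2-np.roll(e2,1,0),axis=1))
sc=f((295,230),6,[(231,92),(226,66)]);si=f((276,118),6,[(79,67),(103,61)])
for q,p in((s,sc),(d,si)):pr("contacts",onplane(q,p,45))
for i in(0,1):
  for j in(0,1):print(i,j,tri(s,sc[i],d,si[j]))
pr("batt top scene",onplane(s,f((295,230),6,[(203,58),(246,60),(251,100),(192,100)]),43))
pr("batt base side",onplane(d,f((276,118),6,[(51,152),(70,166),(119,156)]),0))
for n,a,b in(("dark",[(43,143),(167,203)],[(363,238),(368,65)]),):
  a=f((130,125),3.6,a);b=f((150,265),2.64,b)
  print(n,onplane(s,a,9),onplane(d,b,9),[tri(s,a[i],d,b[i]) for i in(0,1)])
a=f((290,200),3.6,[(191,48),(334,170)]);b=f((225,105),2.64,[(32,106),(87,37)])
print("pale",onplane(s,a,9),onplane(d,b,9),[tri(s,a[i],d,b[i]) for i in(0,1)])
E
```

```text
eraser top [[ 364.6 -266.3   13. ]
 [ 342.3 -267.7   13. ]
 [ 342.8 -308.6   13. ]
 [ 364.5 -307.2   13. ]]
[ 353.6 -287.4   13. ] [40.8 22.3 40.9 21.7]
eraser side [[ 363.9 -301.4   13. ]
 [ 345.9 -305.9   13. ]
 [ 344.  -266.7   13. ]
 [ 363.2 -262.    13. ]]
[ 354.3 -284.    13. ] [39.5 18.6 39.2 19.8]
contacts [[ 435.  -270.9   45. ]
 [ 444.2 -262.4   45. ]]
contacts [[ 443.3 -261.4   45. ]
 [ 434.5 -268.    45. ]]
0 0 (array([ 442.7, -268.3,   38.8]), np.float64(3.8066691197999862))
0 1 (array([ 435.2, -270.3,   43.8]), np.float64(1.2523092961349913))
1 0 (array([ 443.8, -262.3,   44.8]), np.float64(0.9933791825048289))
1 1 (array([ 436.4, -264.3,   49.8]), np.float64(5.971323127929823))
batt top scene [[ 443.6 -253.1   43. ]
 [ 453.4 -265.1   43. ]
 [ 438.4 -277.4   43. ]
 [ 424.1 -262.    43. ]]
batt base side [[ 452.2 -262.3    0. ]
 [ 442.9 -254.6    0. ]
 [ 424.1 -266.4    0. ]]
dark [[349.4 313.4   9. ]
 [369.  182.5   9. ]] [[349.7 313.4   9. ]
 [367.5 184.7   9. ]] [(array([349.6, 313.4,   9. ]), np.float64(0.2361973856696228)), (array([368.5, 183.5,   8.1]), np.float64(2.014707744014971))]
pale [[ 569.4 -212.9    9. ]
 [ 536.6 -341.     9. ]] [[ 562.3 -214.6    9. ]
 [ 536.2 -338.7    9. ]] [(array([ 563.8, -214.1,   11.4]), np.float64(4.827142133853572)), (array([ 536.9, -340.7,    8. ]), np.float64(0.9098000017493906))]
```

```bash
cat > plan.py <<'E'
# rows to go through waypoints (x,y,z mm, yaw deg); prints rows grouped per waypoint
import sys,numpy as np
from cell import monitor
def plan(wps,start=None,v=38,w=6.8):
    s=monitor.read_state();p=np.array(s["eef_pos"]);yaw=s["tool_rot"][2]
    print("now",s["clock"],p.round(1),round(np.degrees(yaw),1),"width",round(s["width"],1))
    for x,y,z,a in wps:
        T=np.array([x,y,z]);d=(np.radians(a)-yaw+np.pi)%(2*np.pi)-np.pi
        n=max(1,int(np.ceil(max(np.linalg.norm(T-p)/v,abs(np.degrees(d))/w))))
        tw=round(-d/n,3);rows=[]
        for i in range(n):
            D=(T-p)/(n-i);c,q=np.cos(yaw),np.sin(yaw)
            L=np.round([D[0]*c+D[1]*q,D[0]*q-D[1]*c,-D[2]])
            p=p+[L[0]*c+L[1]*q,L[0]*q-L[1]*c,-L[2]];yaw-=tw
            rows.append("[%.3f,%.3f,%.3f]"%tuple(L/1000))
        print((x,y,z,a),"n",n,"twist",tw,*rows,"->",p.round(1),round(np.degrees(yaw),1))
if __name__=="__main__":
    plan([tuple(map(float,k.split(","))) for k in sys.argv[1:]])
E
python3 plan.py 420,-250,180,60 440,60,150,98.4 359,249,100,98.4
```

```text
now 0.1 [ 215.8 -612.5  205.8] 19.4 width 85.3
(420.0, -250.0, 180.0, 60.0) n 11 twist -0.064 [0.028,-0.025,0.002] [0.030,-0.023,0.002] [0.031,-0.021,0.002] [0.033,-0.019,0.002] [0.034,-0.017,0.003] [0.035,-0.015,0.002] [0.036,-0.012,0.003] [0.036,-0.010,0.002] [0.037,-0.008,0.003] [0.038,-0.005,0.002] [0.037,-0.003,0.003] -> [ 419.9 -250.5  179.8] 59.7
(440.0, 60.0, 150.0, 98.4) n 9 twist -0.075 [0.031,-0.015,0.003] [0.032,-0.013,0.003] [0.033,-0.011,0.003] [0.034,-0.008,0.003] [0.034,-0.006,0.004] [0.034,-0.003,0.003] [0.035,-0.001,0.004] [0.034,0.002,0.003] [0.034,0.005,0.004] -> [439.8  59.7 149.8] 98.4
(359.0, 249.0, 100.0, 98.4) n 6 twist 0.0 [0.033,-0.009,0.008] [0.033,-0.009,0.008] [0.033,-0.009,0.008] [0.033,-0.008,0.009] [0.034,-0.009,0.008] [0.033,-0.008,0.009] -> [359.2 248.9  99.8] 98.4
```

Call:
{"fn": "drive_tool", "kwargs": {"motion": [{"fingers": 0.7, "linear": [0.028, -0.025, 0.002], "twist": -0.064}, {"fingers": 0.7, "linear": [0.03, -0.023, 0.002], "twist": -0.064}, {"fingers": 0.7, "linear": [0.031, -0.021, 0.002], "twist": -0.064}, {"fingers": 0.7, "linear": [0.033, -0.019, 0.002], "twist": -0.064}, {"fingers": 0.7, "linear": [0.034, -0.017, 0.003], "twist": -0.064}]}}

```text
clock: 0.52
eef_pos: [308.9, -446.6, 195.5]
tool_rot: [-3.141, -0.0, 0.662]
force: [0.7, -0.2, 0.2]
width: 59.9
gripper_force: 0.0
```

Call:
{"fn": "drive_tool", "kwargs": {"motion": [{"fingers": 0.7, "linear": [0.035, -0.015, 0.002], "twist": -0.064}, {"fingers": 0.7, "linear": [0.036, -0.012, 0.003], "twist": -0.064}, {"fingers": 0.7, "linear": [0.036, -0.01, 0.002], "twist": -0.064}, {"fingers": 0.7, "linear": [0.037, -0.008, 0.003], "twist": -0.064}, {"fingers": 0.7, "linear": [0.038, -0.005, 0.002], "twist": -0.064}]}}

```text
clock: 0.93
eef_pos: [402.0, -281.7, 183.4]
tool_rot: [-3.141, 0.0, 0.982]
force: [1.7, -0.5, 0.1]
width: 59.6
gripper_force: 0.0
```

Call:
{"fn": "drive_tool", "kwargs": {"motion": [{"fingers": 0.7, "linear": [0.037, -0.003, 0.003], "twist": -0.064}, {"fingers": 0.7, "linear": [0.031, -0.015, 0.003], "twist": -0.075}, {"fingers": 0.7, "linear": [0.032, -0.013, 0.003], "twist": -0.075}, {"fingers": 0.7, "linear": [0.033, -0.011, 0.003], "twist": -0.075}, {"fingers": 0.7, "linear": [0.034, -0.008, 0.003], "twist": -0.075}]}}

```text
clock: 1.35
eef_pos: [429.1, -111.1, 168.4]
tool_rot: [-3.141, 0.0, 1.346]
force: [0.5, 0.3, 0.4]
width: 59.9
gripper_force: 0.0
```

Call:
{"fn": "drive_tool", "kwargs": {"motion": [{"fingers": 0.7, "linear": [0.034, -0.006, 0.004], "twist": -0.075}, {"fingers": 0.7, "linear": [0.034, -0.003, 0.003], "twist": -0.075}, {"fingers": 0.7, "linear": [0.035, -0.001, 0.004], "twist": -0.075}, {"fingers": 0.7, "linear": [0.034, 0.002, 0.003], "twist": -0.075}, {"fingers": 0.7, "linear": [0.034, 0.005, 0.004], "twist": -0.075}]}}

```text
clock: 1.77
eef_pos: [439.6, 60.6, 150.6]
tool_rot: [-3.141, 0.0, 1.721]
force: [0.7, 0.6, 0.2]
width: 59.7
gripper_force: 0.0
```

Call:
{"fn": "drive_tool", "kwargs": {"motion": [{"fingers": 0.7, "linear": [0.033, -0.009, 0.004], "twist": 0}, {"fingers": 0.7, "linear": [0.033, -0.009, 0.004], "twist": 0}, {"fingers": 0.7, "linear": [0.033, -0.009, 0.004], "twist": 0}, {"fingers": 0.7, "linear": [0.033, -0.009, 0.004], "twist": 0}, {"fingers": 0.7, "linear": [0.033, -0.008, 0.004], "twist": 0}]}}

```text
clock: 2.18
eef_pos: [371.2, 217.0, 130.4]
tool_rot: [-3.141, 0.0, 1.718]
force: [0.8, -0.4, -0.0]
width: 59.5
gripper_force: 0.0
```

Call:
{"fn": "drive_tool", "kwargs": {"motion": [{"fingers": 0.7, "linear": [0.033, -0.008, 0.004], "twist": 0}, {"fingers": 0.7, "linear": [0, 0, 0], "twist": 0}, {"fingers": 0.7, "linear": [0, 0, 0], "twist": 0}]}}

```text
clock: 2.43
eef_pos: [358.3, 249.3, 126.4]
tool_rot: [-3.141, -0.0, 1.723]
force: [-0.4, -0.2, -0.2]
width: 59.6
gripper_force: 0.0
```

```bash
python3 - <<'E'
from h import *
from cell import cams,monitor
d=cams.get_image("wrist");cv2.imwrite("pics/w1.png",d["color"]);pickle.dump(d,open("w1.pkl","wb"))
s=monitor.read_state();print(s["eef_pos"],s["tool_rot"],s["width"])
E
```

```text
[359.05139639 247.44915463 126.4815187 ] [-3.14087890e+00  7.37425926e-04  1.71974721e+00] 59.67883077950375
```

View pics/w1.png

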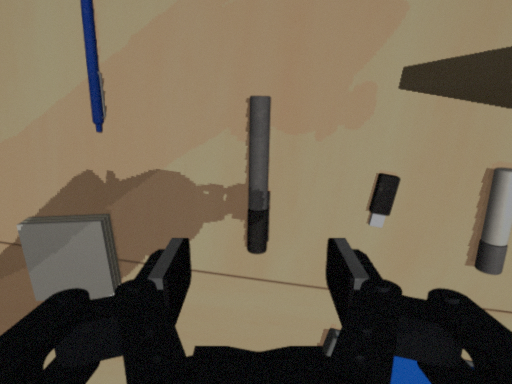

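The wrist picture shows the dark marker from (260,97) to (257,252, cap end), centred between the fingers. I'll check it against the plane z=9.

```bash
python3 - <<'E'
from h import *
d=pickle.load(open("w1.pkl","rb"))
P=onplane(d,[(260,96),(257.5,252),(259.5,150),(258.5,225)],9);print(P.round(1),(P[0]+P[1])/2,np.linalg.norm(P[0]-P[1]),np.degrees(np.arctan2(*(P[0]-P[1])[1::-1])))
E
python3 plan.py 359,250,4,98.4
```

```text
[[349.1 315.4   9. ]
 [367.7 180.7   9. ]
 [355.3 272.5   9. ]
 [364.6 206.6   9. ]] [358.38298155 248.04184585   9.        ] 136.02536616939088 97.86767956262518
now 2.4833 [359.1 247.4 126.5] 98.5 width 59.7
(359.0, 250.0, 4.0, 98.4) n 4 twist 0.001 [0.001,0.000,0.031] [0.001,0.000,0.030] [0.000,0.000,0.031] [0.001,0.000,0.030] -> [358.6 250.4   4.5] 98.3
```

Call:
{"fn": "drive_tool", "kwargs": {"motion": [{"fingers": 0.7, "linear": [0.004, 0, 0.03], "twist": 0}, {"fingers": 0.7, "linear": [0, 0, 0.03], "twist": 0}, {"fingers": 0.7, "linear": [0, 0, 0.03], "twist": 0}, {"fingers": 0.7, "linear": [0, 0, 0.022], "twist": 0}, {"fingers": 0.7, "linear": [0, 0, 0.01], "twist": 0}]}}

```text
clock: 2.9
eef_pos: [357.7, 246.5, 3.7]
tool_rot: [-3.136, 0.008, 1.715]
force: [-0.3, -0.9, -0.2]
width: 60.0
gripper_force: 0.0
```

Call:
{"fn": "drive_tool", "kwargs": {"motion": [{"fingers": 0, "linear": [0, 0, 0], "twist": 0}, {"fingers": 0, "linear": [0, 0, 0], "twist": 0}, {"fingers": 0, "linear": [0, 0, 0], "twist": 0}, {"fingers": 0, "linear": [0, 0, 0], "twist": 0}, {"fingers": 0, "linear": [0, 0, 0], "twist": 0}]}}

```text
clock: 3.32
eef_pos: [359.6, 251.2, 7.2]
tool_rot: [3.14, -0.0, 1.717]
force: [-0.3, 0.4, 0.1]
width: 0.7
gripper_force: 0.0
```

Call:
{"fn": "drive_tool", "kwargs": {"motion": [{"fingers": 0, "linear": [0, 0, 0], "twist": 0}, {"fingers": 0, "linear": [0, 0, 0], "twist": 0}, {"fingers": 0, "linear": [0, 0, 0], "twist": 0}]}}

```text
clock: 3.57
eef_pos: [359.0, 251.2, 6.5]
tool_rot: [3.141, 0.0, 1.718]
force: [0.7, -0.5, 0.5]
width: 0.2
gripper_force: 0.0
```

```bash
python3 - <<'E'
from h import *
from cell import cams,monitor
a=cams.get_image("wrist")["color"];b=cams.get_image("side")["color"]
cv2.imwrite("pics/w2.png",np.hstack([cv2.resize(a,(400,300)),cv2.resize(b[230:380,200:400],(400,300))]))
s=monitor.read_state();print(s["eef_pos"],s["tool_rot"],s["width"])
E
```

```text
[358.86009523 251.09963216   6.35557153] [-3.14131835e+00  6.99299029e-04  1.71801147e+00] 0.06381563263784992
```

View pics/w2.png

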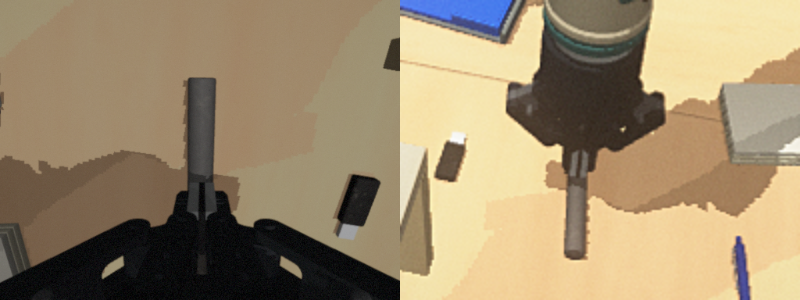

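The left half (wrist view) shows the shut fingers over the barrel's line, with the marker running on from (202,180) to (202,78). The right half (side view) shows the marker unmoved, its tail at (575,258). The fingers have closed on nothing, so I'll check the true tip height by triangulation.

```bash
python3 - <<'E'
from h import *
from cell import cams,monitor
w=cams.get_image("wrist");d=cams.get_image("side")
np.set_printoptions(precision=1,suppress=True)
def proj(q,X):
    c=np.array(q["R"])@X+q["t"];n=c[:2]/c[2];n=n*(1+q["k1"]*(n@n));return n*[q["K"][0][0],q["K"][1][1]]+[q["K"][0][2],q["K"][1][2]]
T=monitor.read_state()["eef_pos"]
for dz in(0,10,19):print(dz,proj(w,T+[0,0,dz]),proj(d,T+[0,0,dz]))
cv2.imwrite("pics/w3.png",np.hstack([crop(w["color"],200,160,120,180,3.3)[:590],crop(d["color"],250,255,80,120,4.95)[:590]]))
# marker silhouette now (wrist)
print(onplane(w,[(242,100),(273,100),(242,220),(273,220)],9))
E
```

```text
0 [258.9 230. ] [287.8 322.1]
10 [259.  237.8] [288.2 318.8]
19 [259.  245.5] [288.5 315.8]
[[341.4 314.7   9. ]
 [355.6 316.8   9. ]
 [349.3 256.3   9. ]
 [364.9 258.6   9. ]]
```

View pics/w3.png

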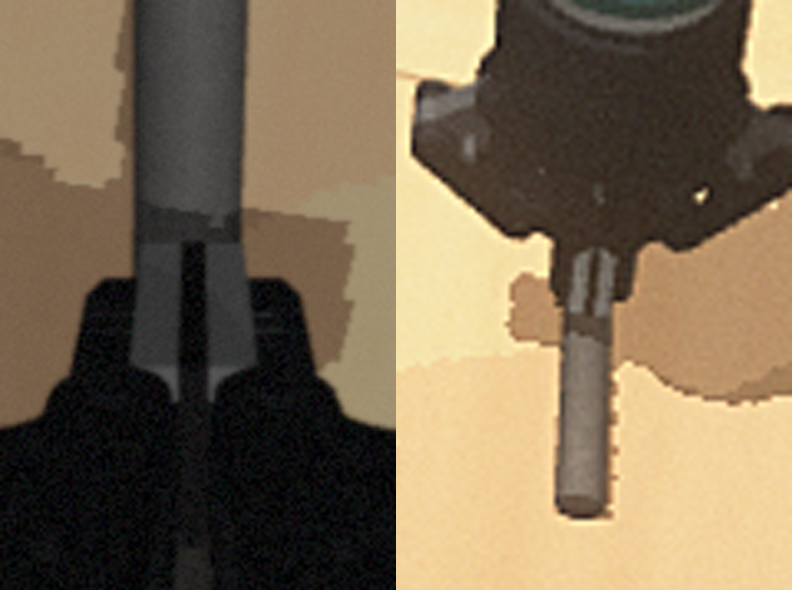

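```bash
python3 - <<'E'
from h import *
from cell import cams,monitor
w=cams.get_image("wrist");d=cams.get_image("side")
np.set_printoptions(precision=1,suppress=True)
def proj(q,X):
    c=np.array(q["R"])@X+q["t"];n=c[:2]/c[2];n=n*(1+q["k1"]*(n@n));return n*[q["K"][0][0],q["K"][1][1]]+[q["K"][0][2],q["K"][1][2]]
s=monitor.read_state();T=s["eef_pos"];y=s["tool_rot"][2];X=np.array([np.cos(y),np.sin(y),0]);Y=np.array([np.sin(y),-np.cos(y),0])
for dz in(-4,0,5,10,15,19):print(dz,*[proj(q,T+11*X+e*Y+[0,0,dz]) for q in(w,d) for e in (-7,7)])
print("force",s["force"],"z",T[2])
E
```

```text
-4 [245.6 207.5] [272.4 207.5] [291.6 329.3] [283.4 328.7]
0 [245.3 210. ] [272.7 210. ] [291.8 328. ] [283.5 327.4]
5 [245.  213.3] [273.1 213.3] [292.  326.4] [283.7 325.8]
10 [244.6 216.8] [273.6 216.8] [292.2 324.7] [283.9 324.1]
15 [244.2 220.4] [274.  220.4] [292.5 323. ] [284.1 322.5]
19 [243.8 223.5] [274.4 223.5] [292.6 321.7] [284.2 321.1]
force [ 0.5  0.3 -0. ] z 6.197665780364445
```

Call:
{"fn": "drive_tool", "kwargs": {"motion": [{"fingers": 0, "linear": [0, 0, -0.02], "twist": 0}, {"fingers": 0, "linear": [0, 0, -0.02], "twist": 0}, {"fingers": 0, "linear": [0.035, 0, 0], "twist": 0}, {"fingers": 0, "linear": [0.035, 0, 0], "twist": 0}, {"fingers": 0, "linear": [0.035, 0, 0], "twist": 0}]}}

```text
clock: 4.28
eef_pos: [344.0, 355.6, 46.7]
tool_rot: [3.141, 0.0, 1.715]
force: [0.8, 0.1, -0.3]
width: 0.1
gripper_force: 0.0
```

Call:
{"fn": "drive_tool", "kwargs": {"motion": [{"fingers": 0, "linear": [0, 0, 0.015], "twist": 0}, {"fingers": 0, "linear": [0, 0, 0.015], "twist": 0}, {"fingers": 0, "linear": [0, 0, 0.006], "twist": 0}, {"fingers": 0, "linear": [0, 0, 0], "twist": 0}, {"fingers": 0, "linear": [0, 0, 0], "twist": 0}]}}

```text
clock: 4.7
eef_pos: [343.3, 354.3, 10.0]
tool_rot: [-3.14, 0.002, 1.718]
force: [0.3, 1.0, -1.0]
width: -0.1
gripper_force: 0.0
```

Call:
{"fn": "drive_tool", "kwargs": {"motion": [{"fingers": 0, "linear": [0, 0, 0.003], "twist": 0}, {"fingers": 0, "linear": [0, 0, 0], "twist": 0}, {"fingers": 0, "linear": [0, 0, 0], "twist": 0}]}}

```text
clock: 4.95
eef_pos: [343.8, 354.8, 7.5]
tool_rot: [3.142, 0.0, 1.717]
force: [0.0, 0.6, 0.9]
width: -0.3
gripper_force: 0.0
```

```bash
python3 - <<'E'
from h import *
from cell import cams,monitor
w=cams.get_image("wrist");d=cams.get_image("side");c=cams.get_image("scene")
cv2.imwrite("pics/w4.png",np.hstack([cv2.resize(w["color"],(400,300)),crop(d["color"],220,250,120,130,2.31)[:300]]))
s=monitor.read_state();print(s["eef_pos"],s["force"],s["width"])
E
```

```text
[343.70213482 354.94355487   7.47803817] [ 0.01111725 -0.04998513 -0.02057532] -0.03461973928586522
```

View pics/w4.png

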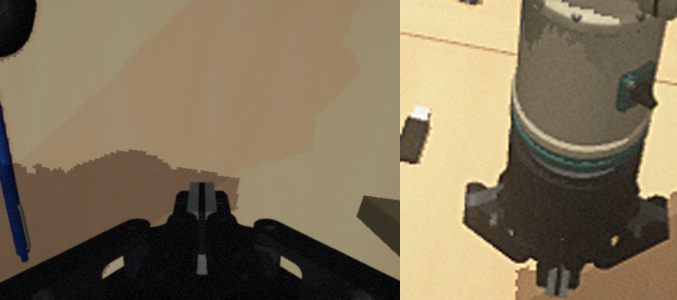

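The picture shows the shut fingers above bare desk, with no contact yet at reading 7.5. I'll probe further down.

Call:
{"fn": "drive_tool", "kwargs": {"motion": [{"fingers": 0, "linear": [0, 0, 0.003], "twist": 0}, {"fingers": 0, "linear": [0, 0, 0], "twist": 0}, {"fingers": 0, "linear": [0, 0, 0], "twist": 0}]}}

```text
clock: 5.35
eef_pos: [343.4, 354.8, 4.0]
tool_rot: [-3.141, 0.001, 1.718]
force: [-0.6, 0.1, 0.9]
width: 0.2
gripper_force: 0.0
```

Call:
{"fn": "drive_tool", "kwargs": {"motion": [{"fingers": 0, "linear": [0, 0, 0.003], "twist": 0}, {"fingers": 0, "linear": [0, 0, 0], "twist": 0}, {"fingers": 0, "linear": [0, 0, 0], "twist": 0}]}}

```text
clock: 5.6
eef_pos: [343.3, 354.7, 0.9]
tool_rot: [-3.141, 0.001, 1.718]
force: [0.3, 0.0, 0.4]
width: -0.3
gripper_force: 0.0
```

Call:
{"fn": "drive_tool", "kwargs": {"motion": [{"fingers": 0, "linear": [0, 0, 0.002], "twist": 0}, {"fingers": 0, "linear": [0, 0, 0], "twist": 0}, {"fingers": 0, "linear": [0, 0, 0], "twist": 0}]}}

```text
clock: 5.85
eef_pos: [343.4, 354.8, -1.0]
tool_rot: [-3.141, 0.001, 1.718]
force: [0.6, 0.3, -0.1]
width: 0.1
gripper_force: 0.0
```

Call:
{"fn": "drive_tool", "kwargs": {"motion": [{"fingers": 0, "linear": [0, 0, 0.002], "twist": 0}, {"fingers": 0, "linear": [0, 0, 0], "twist": 0}, {"fingers": 0, "linear": [0, 0, 0], "twist": 0}]}}

```text
clock: 6.1
eef_pos: [343.4, 354.8, -3.0]
tool_rot: [-3.141, 0.001, 1.718]
force: [0.2, -0.0, -0.3]
width: 0.2
gripper_force: 0.0
```

Call:
{"fn": "drive_tool", "kwargs": {"motion": [{"fingers": 0, "linear": [0, 0, 0.003], "twist": 0}, {"fingers": 0, "linear": [0, 0, 0], "twist": 0}, {"fingers": 0, "linear": [0, 0, 0], "twist": 0}]}}

```text
clock: 6.35
eef_pos: [343.4, 354.7, -6.0]
tool_rot: [-3.141, 0.001, 1.718]
force: [-0.2, 0.1, 0.5]
width: -0.1
gripper_force: 0.0
```

Call:
{"fn": "drive_tool", "kwargs": {"motion": [{"fingers": 0, "linear": [0, 0, 0.003], "twist": 0}, {"fingers": 0, "linear": [0, 0, 0], "twist": 0}, {"fingers": 0, "linear": [0, 0, 0], "twist": 0}]}}

```text
clock: 6.6
eef_pos: [343.4, 354.8, -9.0]
tool_rot: [-3.141, 0.001, 1.718]
force: [-0.5, -0.4, -0.1]
width: 0.2
gripper_force: 0.0
```

Call:
{"fn": "drive_tool", "kwargs": {"motion": [{"fingers": 0, "linear": [0, 0, 0.001], "twist": 0}, {"fingers": 0, "linear": [0, 0, 0], "twist": 0}, {"fingers": 0, "linear": [0, 0, 0], "twist": 0}]}}

```text
clock: 6.85
eef_pos: [343.4, 354.9, -9.9]
tool_rot: [-3.141, 0.001, 1.718]
force: [0.1, -0.3, -0.8]
width: -0.2
gripper_force: 0.0
```

Call:
{"fn": "drive_tool", "kwargs": {"motion": [{"fingers": 0, "linear": [0, 0, 0.002], "twist": 0}, {"fingers": 0, "linear": [0, 0, 0], "twist": 0}, {"fingers": 0, "linear": [0, 0, 0], "twist": 0}]}}

```text
clock: 7.1
eef_pos: [343.4, 354.8, -12.0]
tool_rot: [-3.141, 0.001, 1.718]
force: [-0.2, -0.5, -0.1]
width: 0.3
gripper_force: 0.0
```

Call:
{"fn": "drive_tool", "kwargs": {"motion": [{"fingers": 0, "linear": [0, 0, 0.001], "twist": 0}, {"fingers": 0, "linear": [0, 0, 0], "twist": 0}, {"fingers": 0, "linear": [0, 0, 0], "twist": 0}]}}

```text
clock: 7.35
eef_pos: [343.4, 354.8, -12.9]
tool_rot: [-3.141, 0.001, 1.718]
force: [0.1, -0.5, 0.1]
width: 0.1
gripper_force: 0.0
```

Call:
{"fn": "drive_tool", "kwargs": {"motion": [{"fingers": 0, "linear": [0, 0, 0.001], "twist": 0}, {"fingers": 0, "linear": [0, 0, 0], "twist": 0}]}}

```text
clock: 7.52
eef_pos: [343.4, 354.8, -14.0]
tool_rot: [-3.141, 0.001, 1.718]
force: [-0.5, 0.9, -0.0]
width: 0.2
gripper_force: 0.0
```

Call:
{"fn": "drive_tool", "kwargs": {"motion": [{"fingers": 0, "linear": [0, 0, 0.001], "twist": 0}, {"fingers": 0, "linear": [0, 0, 0], "twist": 0}]}}

```text
clock: 7.68
eef_pos: [343.4, 354.8, -15.0]
tool_rot: [-3.141, 0.001, 1.718]
force: [0.1, -0.1, -1.1]
width: -0.1
gripper_force: 0.0
```

```bash
python3 - <<'E'
from h import *
from cell import cams,monitor
w=cams.get_image("wrist");d=cams.get_image("side")
cv2.imwrite("pics/w5.png",np.hstack([crop(w["color"],200,190,120,150,3.3),crop(d["color"],250,275,80,100,4.95)]))
s=monitor.read_state();print(s["eef_pos"],s["force"],s["width"])
E
```

```text
[343.44463814 354.8339012  -14.90071895] [ 0.28509069 -0.71872697  0.79634312] -0.10842731587035849
```

View pics/w5.png

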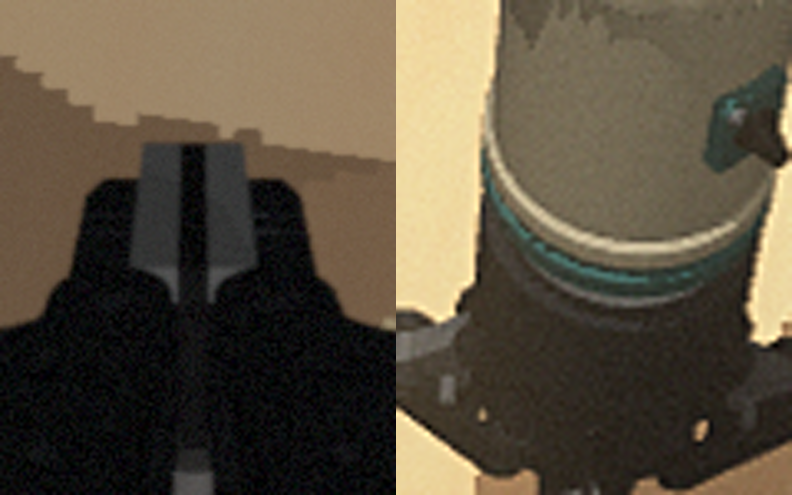

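The wrist crop shows the tips' front edge at row ~233. By projection, that puts the real tips about 25–30 mm behind the reported TCP, so they never reached the marker. I'll go on probing for the desk.

Call:
{"fn": "drive_tool", "kwargs": {"motion": [{"fingers": 0, "linear": [0, 0, 0.002], "twist": 0}, {"fingers": 0, "linear": [0, 0, 0], "twist": 0}]}}

```text
clock: 7.95
eef_pos: [343.4, 354.8, -17.1]
tool_rot: [-3.141, 0.001, 1.718]
force: [0.1, 0.0, 0.9]
width: -0.1
gripper_force: 0.0
```

Call:
{"fn": "drive_tool", "kwargs": {"motion": [{"fingers": 0, "linear": [0, 0, 0.002], "twist": 0}, {"fingers": 0, "linear": [0, 0, 0], "twist": 0}]}}

```text
clock: 8.12
eef_pos: [343.3, 354.7, -19.2]
tool_rot: [-3.141, 0.001, 1.718]
force: [0.6, 0.0, -0.5]
width: -0.3
gripper_force: 0.0
```

Call:
{"fn": "drive_tool", "kwargs": {"motion": [{"fingers": 0, "linear": [0, 0, 0.001], "twist": 0}, {"fingers": 0, "linear": [0, 0, 0], "twist": 0}]}}

```text
clock: 8.28
eef_pos: [343.4, 354.8, -20.0]
tool_rot: [-3.141, 0.001, 1.718]
force: [-0.2, 0.3, -0.3]
width: -0.0
gripper_force: 0.0
```

Call:
{"fn": "drive_tool", "kwargs": {"motion": [{"fingers": 0, "linear": [0, 0, 0.001], "twist": 0}, {"fingers": 0, "linear": [0, 0, 0], "twist": 0}]}}

```text
clock: 8.45
eef_pos: [343.4, 354.8, -21.0]
tool_rot: [-3.141, 0.001, 1.718]
force: [0.0, 0.6, 0.2]
width: -0.1
gripper_force: 0.0
```

Call:
{"fn": "drive_tool", "kwargs": {"motion": [{"fingers": 0, "linear": [0, 0, 0.002], "twist": 0}, {"fingers": 0, "linear": [0, 0, 0], "twist": 0}]}}

```text
clock: 8.62
eef_pos: [343.4, 354.7, -23.1]
tool_rot: [-3.141, 0.001, 1.718]
force: [-0.4, -0.5, -0.2]
width: -0.1
gripper_force: 0.0
```

Call:
{"fn": "drive_tool", "kwargs": {"motion": [{"fingers": 0, "linear": [0, 0, 0.001], "twist": 0}, {"fingers": 0, "linear": [0, 0, 0], "twist": 0}]}}

```text
clock: 8.78
eef_pos: [343.4, 354.8, -24.0]
tool_rot: [-3.141, 0.001, 1.718]
force: [0.3, -0.4, 0.4]
width: 0.1
gripper_force: 0.0
```

Call:
{"fn": "drive_tool", "kwargs": {"motion": [{"fingers": 0, "linear": [0, 0, 0.001], "twist": 0}, {"fingers": 0, "linear": [0, 0, 0], "twist": 0}]}}

```text
clock: 8.95
eef_pos: [343.5, 354.9, -24.5]
tool_rot: [-3.142, 0.001, 1.718]
force: [-0.5, -0.7, 5.3]
width: -0.2
gripper_force: 2.4
```

Call:
{"fn": "drive_tool", "kwargs": {"motion": [{"fingers": 0, "linear": [0, 0, 0.001], "twist": 0}, {"fingers": 0, "linear": [0, 0, 0], "twist": 0}]}}

```text
clock: 9.12
eef_pos: [343.5, 354.9, -24.6]
tool_rot: [3.141, 0.001, 1.718]
force: [-1.9, -2.4, 15.0]
width: 0.0
gripper_force: 7.9
```

Desk contact came at a reading of -24.4, so the tip height is the reading plus 24.4 mm. Now back to grasp the marker at the corrected height.

Call:
{"fn": "drive_tool", "kwargs": {"motion": [{"fingers": 0, "linear": [0, 0, -0.03], "twist": 0}, {"fingers": 0.7, "linear": [0, 0, -0.03], "twist": 0}, {"fingers": 0.7, "linear": [-0.035, 0, 0], "twist": 0}, {"fingers": 0.7, "linear": [-0.035, -0.001, 0], "twist": 0}, {"fingers": 0.7, "linear": [-0.034, 0, 0], "twist": 0}]}}

```text
clock: 9.53
eef_pos: [357.9, 251.1, 34.9]
tool_rot: [3.141, 0.0, 1.719]
force: [-0.2, 0.0, 0.1]
width: 48.4
gripper_force: 0.0
```

Call:
{"fn": "drive_tool", "kwargs": {"motion": [{"fingers": 0.7, "linear": [0, 0, 0], "twist": 0}, {"fingers": 0.7, "linear": [0, 0, 0.02], "twist": 0}, {"fingers": 0.7, "linear": [0, 0, 0.02], "twist": 0}, {"fingers": 0.7, "linear": [0, 0, 0.018], "twist": 0}, {"fingers": 0.7, "linear": [0, 0, 0], "twist": 0}]}}

```text
clock: 9.95
eef_pos: [356.9, 250.7, -22.0]
tool_rot: [-3.138, 0.003, 1.719]
force: [-0.5, 0.1, -0.3]
width: 60.2
gripper_force: 0.0
```

Call:
{"fn": "drive_tool", "kwargs": {"motion": [{"fingers": 0, "linear": [0, 0, 0], "twist": 0}, {"fingers": 0, "linear": [0, 0, 0], "twist": 0}, {"fingers": 0, "linear": [0, 0, 0], "twist": 0}, {"fingers": 0, "linear": [0, 0, 0], "twist": 0}, {"fingers": 0, "linear": [0, 0, 0], "twist": 0}]}}

```text
clock: 10.37
eef_pos: [358.2, 251.9, -19.1]
tool_rot: [3.141, 0.001, 1.718]
force: [0.1, -1.3, 4.9]
width: 14.5
gripper_force: 58.6
```

Call:
{"fn": "drive_tool", "kwargs": {"motion": [{"fingers": 0, "linear": [0, 0, -0.03], "twist": 0}, {"fingers": 0, "linear": [0, 0, -0.03], "twist": 0}, {"fingers": 0, "linear": [0, 0, -0.03], "twist": 0}, {"fingers": 0, "linear": [0, 0, 0], "twist": 0}]}}

```text
clock: 10.7
eef_pos: [359.6, 253.6, 74.3]
tool_rot: [3.136, -0.002, 1.718]
force: [0.6, 0.5, 0.3]
width: 14.4
gripper_force: 58.9
```

```bash
python3 - <<'E'
from h import *
from cell import cams,monitor
w=cams.get_image("wrist");d=cams.get_image("side")
cv2.imwrite("pics/w6.png",np.hstack([cv2.resize(w["color"],(400,300)),crop(d["color"],220,210,120,170,2.0)[:300]]))
E
python3 plan.py 430,180,75,130 542,60,70,172.6 542,60,25,172.6
```

```text
now 10.8 [358.7 251.8  71.2] 98.4 width 14.4
(430.0, 180.0, 75.0, 130.0) n 5 twist -0.11 [-0.016,0.012,-0.001] [-0.018,0.010,-0.001] [-0.018,0.008,-0.001] [-0.019,0.006,-0.000] [-0.021,0.004,-0.001] -> [430.  179.5  75.2] 129.9
(542.0, 60.0, 70.0, 172.6) n 7 twist -0.107 [-0.023,0.001,0.001] [-0.023,-0.001,0.001] [-0.023,-0.004,0.001] [-0.023,-0.006,0.001] [-0.022,-0.008,0.000] [-0.021,-0.011,0.001] [-0.020,-0.013,0.000] -> [542.5  59.9  70.2] 172.8
(542.0, 60.0, 25.0, 172.6) n 2 twist 0.002 [0.000,-0.000,0.023] [0.001,-0.000,0.022] -> [541.5  60.1  25.2] 172.6
```

View pics/w6.png

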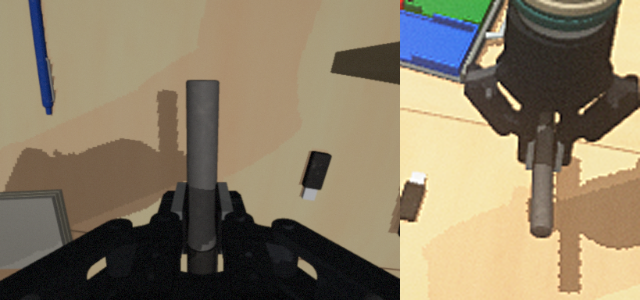

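The dark marker is held straight between the pads: barrel at (202,80)-(202,250) in the wrist half, clear of the desk in the side half. Carrying it to the blue tray.

Call:
{"fn": "drive_tool", "kwargs": {"motion": [{"fingers": 0, "linear": [-0.016, 0.012, -0.001], "twist": -0.11}, {"fingers": 0, "linear": [-0.018, 0.01, -0.001], "twist": -0.11}, {"fingers": 0, "linear": [-0.018, 0.008, -0.001], "twist": -0.11}, {"fingers": 0, "linear": [-0.019, 0.006, 0], "twist": -0.11}, {"fingers": 0, "linear": [-0.021, 0.004, -0.001], "twist": -0.11}]}}

```text
clock: 11.22
eef_pos: [428.7, 178.4, 73.0]
tool_rot: [-3.138, 0.001, 2.274]
force: [0.7, 0.3, -0.3]
width: 14.5
gripper_force: 58.8
```

Call:
{"fn": "drive_tool", "kwargs": {"motion": [{"fingers": 0, "linear": [-0.023, 0.001, 0.001], "twist": -0.107}, {"fingers": 0, "linear": [-0.023, -0.001, 0.001], "twist": -0.107}, {"fingers": 0, "linear": [-0.023, -0.004, 0.001], "twist": -0.107}, {"fingers": 0, "linear": [-0.023, -0.006, 0.001], "twist": -0.107}, {"fingers": 0, "linear": [-0.022, -0.008, 0], "twist": -0.107}]}}

```text
clock: 11.63
eef_pos: [508.6, 93.1, 68.6]
tool_rot: [-3.137, -0.002, 2.809]
force: [-0.2, -0.6, 0.1]
width: 14.7
gripper_force: 58.9
```

Call:
{"fn": "drive_tool", "kwargs": {"motion": [{"fingers": 0, "linear": [-0.021, -0.011, 0.001], "twist": -0.107}, {"fingers": 0, "linear": [-0.02, -0.013, 0], "twist": -0.107}, {"fingers": 0, "linear": [0, 0, 0], "twist": 0}, {"fingers": 0, "linear": [0, 0, 0], "twist": 0}, {"fingers": 0, "linear": [0, 0, 0], "twist": 0}]}}

```text
clock: 12.05
eef_pos: [540.5, 60.5, 68.2]
tool_rot: [-3.14, -0.003, 3.017]
force: [-0.0, 0.2, -0.5]
width: 14.3
gripper_force: 58.9
```

```bash
python3 - <<'E'
from h import *
from cell import cams,monitor
w=cams.get_image("wrist");d=cams.get_image("side")
cv2.imwrite("pics/w7.png",np.hstack([cv2.resize(w["color"],(400,300)),crop(d["color"],150,100,150,160,2.0)[:300]]))
hsv=cv2.cvtColor(w["color"],cv2.COLOR_BGR2HSV);P0=np.array(monitor.read_state()["eef_pos"])
for c,lo,hi in(("blue",110,125),("yellow",22,32),("green",45,75),("red",0,5)):
    m=cv2.inRange(hsv,(lo,150,40),(hi,255,255));cs,_=cv2.findContours(m,0,2)
    if cs:
        k=np.vstack([q for q in cs if cv2.contourArea(q)>30] or [max(cs,key=cv2.contourArea)]);P=onplane(w,k.reshape(-1,2),12)[:,:2].astype(np.float32);print(c,cv2.minAreaRect(P))
E
python3 plan.py 542,60,10,172.6
```

```text
blue ((493.88983154296875, 94.38322448730469), (0.45659902691841125, 1.3212478160858154), 38.51912307739258)
yellow ((526.3367919921875, -69.55066680908203), (69.05780792236328, 175.04209899902344), 82.8436279296875)
green ((490.3643493652344, 0.2776947021484375), (64.77983856201172, 85.51106262207031), 82.89588928222656)
red ((567.5101928710938, -8.215995788574219), (64.57566833496094, 68.93924713134766), 84.95340728759766)
now 12.15 [540.7  61.1  68.9] 173.0 width 14.2
(542.0, 60.0, 10.0, 172.6) n 2 twist 0.003 [-0.001,-0.000,0.029] [-0.000,-0.001,0.030] -> [541.6  59.9   9.9] 172.6
```

View pics/w7.png

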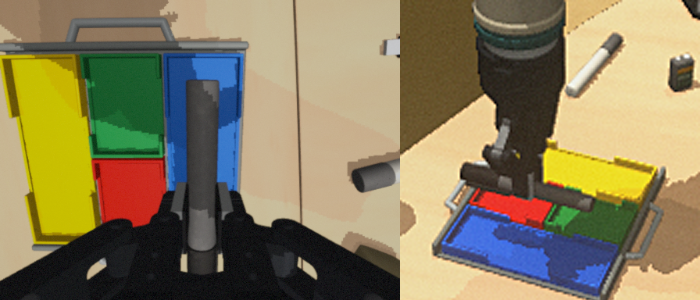

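The wrist half shows the marker parallel to and over the blue tray (columns 165–245), and the side half shows it above the caddy. The tray position agrees to about 2 mm. Lowering.

Call:
{"fn": "drive_tool", "kwargs": {"motion": [{"fingers": 0, "linear": [0, 0.001, 0.025], "twist": 0.003}, {"fingers": 0, "linear": [0, 0, 0.025], "twist": 0}, {"fingers": 0, "linear": [0, 0, 0.018], "twist": 0}, {"fingers": 0, "linear": [0, 0, 0], "twist": 0}, {"fingers": 0, "linear": [0, 0, 0], "twist": 0}]}}

```text
clock: 12.57
eef_pos: [540.9, 61.7, 1.0]
tool_rot: [-3.139, -0.002, 3.016]
force: [0.8, 0.3, 0.4]
width: 14.3
gripper_force: 58.9
```

Call:
{"fn": "drive_tool", "kwargs": {"motion": [{"fingers": 0, "linear": [0, 0, 0.006], "twist": 0}, {"fingers": 0, "linear": [0, 0, 0], "twist": 0}, {"fingers": 0, "linear": [0, 0, 0], "twist": 0}]}}

```text
clock: 12.82
eef_pos: [542.3, 61.0, -4.0]
tool_rot: [-3.14, 0.001, 3.014]
force: [-0.2, -0.1, 0.1]
width: 14.1
gripper_force: 58.8
```

Call:
{"fn": "drive_tool", "kwargs": {"motion": [{"fingers": 0, "linear": [0, 0, 0.003], "twist": 0}, {"fingers": 0, "linear": [0, 0, 0], "twist": 0}]}}

```text
clock: 12.98
eef_pos: [542.1, 60.7, -7.6]
tool_rot: [-3.139, 0.0, 3.014]
force: [0.5, -0.3, -0.5]
width: 14.5
gripper_force: 58.8
```

Call:
{"fn": "drive_tool", "kwargs": {"motion": [{"fingers": 0, "linear": [0, 0, 0.002], "twist": 0}, {"fingers": 0, "linear": [0, 0, 0], "twist": 0}]}}

```text
clock: 13.15
eef_pos: [541.9, 60.6, -9.9]
tool_rot: [-3.139, -0.0, 3.014]
force: [0.2, -0.1, -0.0]
width: 14.6
gripper_force: 58.8
```

Call:
{"fn": "drive_tool", "kwargs": {"motion": [{"fingers": 0, "linear": [0, 0, 0.001], "twist": 0}, {"fingers": 0, "linear": [0, 0, 0], "twist": 0}]}}

```text
clock: 13.32
eef_pos: [541.9, 60.8, -10.9]
tool_rot: [-3.14, -0.0, 3.014]
force: [0.2, 0.2, -0.2]
width: 14.4
gripper_force: 58.8
```

Call:
{"fn": "drive_tool", "kwargs": {"motion": [{"fingers": 0, "linear": [0, 0, 0.001], "twist": 0}, {"fingers": 0, "linear": [0, 0, 0], "twist": 0}]}}

```text
clock: 13.48
eef_pos: [542.0, 60.8, -11.0]
tool_rot: [-3.139, 0.0, 3.014]
force: [-1.5, -1.6, 7.2]
width: 14.2
gripper_force: 59.7
```

Call:
{"fn": "drive_tool", "kwargs": {"motion": [{"fingers": 0.32, "linear": [0, 0, 0], "twist": 0}, {"fingers": 0.32, "linear": [0, 0, 0], "twist": 0}, {"fingers": 0.32, "linear": [0, 0, 0], "twist": 0}, {"fingers": 0.32, "linear": [0, 0, 0], "twist": 0}]}}

```text
clock: 13.82
eef_pos: [541.9, 60.8, -11.9]
tool_rot: [-3.14, -0.0, 3.014]
force: [-0.1, 0.6, 0.2]
width: 27.3
gripper_force: 0.0
```

Call:
{"fn": "drive_tool", "kwargs": {"motion": [{"fingers": 0.32, "linear": [0, 0, -0.015], "twist": 0}, {"fingers": 0.32, "linear": [0, 0, -0.03], "twist": 0}, {"fingers": 0.5, "linear": [0, 0, -0.035], "twist": 0}, {"fingers": 0.5, "linear": [0, 0, -0.015], "twist": 0}]}}

```text
clock: 14.15
eef_pos: [543.3, 62.3, 86.5]
tool_rot: [3.142, 0.003, 3.015]
force: [1.2, 0.5, -0.4]
width: 42.5
gripper_force: 0.0
```

```bash
python3 plan.py 545,-120,80,110 552,-273,80,76.8
```

```text
now 14.15 [543.3  62.3  86.5] 172.7 width 42.5
(545.0, -120.0, 80.0, 110.0) n 10 twist 0.109 [-0.002,-0.018,0.001] [-0.004,-0.018,0.001] [-0.006,-0.017,0.001] [-0.008,-0.016,0.001] [-0.010,-0.015,0.000] [-0.012,-0.014,0.001] [-0.013,-0.013,0.000] [-0.014,-0.011,0.001] [-0.016,-0.010,0.000] [-0.017,-0.008,0.001] -> [ 544.9 -120.5   79.5] 110.3
(552.0, -273.0, 80.0, 76.8) n 5 twist 0.117 [-0.029,-0.009,-0.000] [-0.030,-0.006,-0.000] [-0.030,-0.002,-0.000] [-0.031,0.001,-0.000] [-0.030,0.005,-0.000] -> [ 551.9 -272.8   79.5] 76.8
```

Call:
{"fn": "drive_tool", "kwargs": {"motion": [{"fingers": 0.6, "linear": [-0.002, -0.018, 0], "twist": 0.109}, {"fingers": 0.6, "linear": [-0.004, -0.018, 0], "twist": 0.109}, {"fingers": 0.6, "linear": [-0.006, -0.017, 0], "twist": 0.109}, {"fingers": 0.6, "linear": [-0.008, -0.016, 0], "twist": 0.109}, {"fingers": 0.6, "linear": [-0.01, -0.015, 0], "twist": 0.109}]}}

```text
clock: 14.57
eef_pos: [541.6, -30.4, 83.4]
tool_rot: [-3.14, 0.001, 2.464]
force: [0.1, 0.0, 0.2]
width: 51.4
gripper_force: 0.0
```

Call:
{"fn": "drive_tool", "kwargs": {"motion": [{"fingers": 0.6, "linear": [-0.012, -0.014, 0], "twist": 0.109}, {"fingers": 0.6, "linear": [-0.013, -0.013, 0], "twist": 0.109}, {"fingers": 0.6, "linear": [-0.014, -0.011, 0], "twist": 0.109}, {"fingers": 0.6, "linear": [-0.016, -0.01, 0], "twist": 0.109}, {"fingers": 0.6, "linear": [-0.017, -0.008, 0], "twist": 0.109}]}}

```text
clock: 14.98
eef_pos: [543.2, -122.6, 83.5]
tool_rot: [-3.14, 0.002, 1.919]
force: [-1.0, 0.6, 0.2]
width: 51.3
gripper_force: 0.0
```

Call:
{"fn": "drive_tool", "kwargs": {"motion": [{"fingers": 0.6, "linear": [-0.029, -0.009, 0], "twist": 0.117}, {"fingers": 0.6, "linear": [-0.03, -0.006, 0], "twist": 0.117}, {"fingers": 0.6, "linear": [-0.03, -0.002, 0], "twist": 0.117}, {"fingers": 0.6, "linear": [-0.031, 0.001, 0], "twist": 0.117}, {"fingers": 0.6, "linear": [-0.03, 0.005, 0], "twist": 0.117}]}}

```text
clock: 15.4
eef_pos: [550.0, -275.6, 83.8]
tool_rot: [-3.141, 0.002, 1.333]
force: [0.6, 0.3, -0.4]
width: 51.0
gripper_force: 0.0
```

Call:
{"fn": "drive_tool", "kwargs": {"motion": [{"fingers": 0.6, "linear": [0, 0, 0], "twist": 0}, {"fingers": 0.6, "linear": [0, 0, 0], "twist": 0}]}}

```text
clock: 15.57
eef_pos: [549.7, -276.4, 83.5]
tool_rot: [-3.141, 0.003, 1.335]
force: [0.2, 0.4, -0.2]
width: 51.1
gripper_force: 0.0
```

```bash
python3 - <<'E'
from h import *
from cell import cams,monitor
w=cams.get_image("wrist");d=cams.get_image("side");pickle.dump(w,open("w8.pkl","wb"))
cv2.imwrite("pics/w8.png",np.hstack([cv2.resize(w["color"],(400,300)),crop(d["color"],150,140,150,120,2.5)]))
hsv=cv2.cvtColor(w["color"],cv2.COLOR_BGR2HSV);m=cv2.inRange(hsv,(0,0,95),(180,70,255))
m[250:]=0;cs,_=cv2.findContours(m,0,2)
for k in sorted(cs,key=cv2.contourArea)[-3:]:
    P=onplane(w,k.reshape(-1,2),9)[:,:2].astype(np.float32);print(cv2.boundingRect(k),cv2.minAreaRect(P))
s=monitor.read_state();print(s["eef_pos"],np.degrees(s["tool_rot"]))
E
```

```text
(446, 0, 66, 69) ((715.9998168945312, -203.8382568359375), (43.17408752441406, 42.61257553100586), 86.60436248779297)
(247, 94, 128, 132) ((589.8450927734375, -265.22491455078125), (94.67643737792969, 88.9879150390625), 76.02102661132812)
(0, 123, 245, 100) ((453.498046875, -241.9906005859375), (70.6297607421875, 181.36050415039062), 80.26154327392578)
[ 550.36946945 -272.63615219   83.77393335] [-1.79984077e+02  4.05397111e-02  7.68324511e+01]
```

View pics/w8.png

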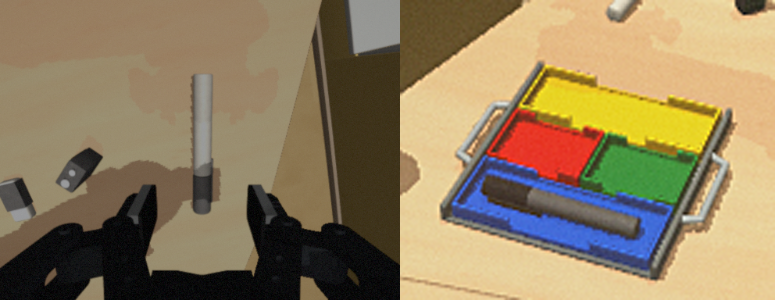

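The wrist half shows the pale marker from (203,73) to (202,213), centred between the fingers, with the battery contacts at (70,183) and (82,170). The side half shows the dark marker lying flat along the blue tray.

```bash
python3 - <<'E'
from h import *
w=pickle.load(open("w8.pkl","rb"));np.set_printoptions(precision=1,suppress=True)
k=1.28
P=onplane(w,np.array([(203,73),(202,213)])*k,9);print(P,P.mean(0),np.linalg.norm(P[0]-P[1]),np.degrees(np.arctan2(*(P[0]-P[1])[1::-1])))
B=onplane(w,np.array([(70,183),(82,170)])*k,45);print("batt",B,B.mean(0),np.degrees(np.arctan2(*(B[1]-B[0])[1::-1])))
E
python3 plan.py 552,-273,-22,76.8
```

```text
[[ 566.6 -210.3    9. ]
 [ 534.3 -341.3    9. ]] [ 550.5 -275.8    9. ] 134.909438264555 76.17158709615698
batt [[ 438.9 -269.5   45. ]
 [ 452.8 -261.    45. ]] [ 445.8 -265.3   45. ] 31.376630716104785
now 15.6667 [ 550.4 -272.6   83.8] 76.8 width 51.3
(552.0, -273.0, -22.0, 76.8) n 3 twist 0.0 [0.000,0.001,0.035] [0.000,0.000,0.035] [0.000,0.001,0.036] -> [ 552.3 -273.1  -22.2] 76.8
```

Call:
{"fn": "drive_tool", "kwargs": {"motion": [{"fingers": 0.6, "linear": [0, 0.001, 0.03], "twist": 0.005}, {"fingers": 0.6, "linear": [0, 0, 0.03], "twist": 0}, {"fingers": 0.6, "linear": [0, 0, 0.03], "twist": 0}, {"fingers": 0.6, "linear": [0, 0, 0.016], "twist": 0}, {"fingers": 0.6, "linear": [0, 0, 0], "twist": 0}]}}

```text
clock: 16.08
eef_pos: [548.7, -271.2, -25.7]
tool_rot: [-3.135, -0.0, 1.338]
force: [-0.7, 0.2, 0.6]
width: 50.9
gripper_force: 0.0
```

Call:
{"fn": "drive_tool", "kwargs": {"motion": [{"fingers": 0, "linear": [0, 0, 0], "twist": 0}, {"fingers": 0, "linear": [0, 0, 0], "twist": 0}, {"fingers": 0, "linear": [0, 0, 0], "twist": 0}, {"fingers": 0, "linear": [0, 0, 0], "twist": 0}, {"fingers": 0, "linear": [0, 0, 0], "twist": 0}]}}

```text
clock: 16.5
eef_pos: [552.8, -274.3, -20.2]
tool_rot: [3.138, 0.002, 1.334]
force: [-1.3, 1.8, 7.4]
width: 14.2
gripper_force: 58.9
```

Call:
{"fn": "drive_tool", "kwargs": {"motion": [{"fingers": 0, "linear": [0, 0, -0.03], "twist": 0}, {"fingers": 0, "linear": [0, 0, -0.03], "twist": 0}, {"fingers": 0, "linear": [0, 0, -0.03], "twist": 0}, {"fingers": 0, "linear": [0, 0, 0], "twist": 0}, {"fingers": 0, "linear": [0, 0, 0], "twist": 0}]}}

```text
clock: 16.92
eef_pos: [552.8, -275.3, 70.4]
tool_rot: [3.137, 0.003, 1.333]
force: [-0.3, 0.3, -1.7]
width: 14.7
gripper_force: 58.8
```

```bash
python3 plan.py 540,-180,70,40 531,-70,70,-7.3
```

```text
now 16.9167 [ 552.8 -275.3   70.4] 76.4 width 14.7
(540.0, -180.0, 70.0, 40.0) n 6 twist 0.106 [0.015,-0.006,0.000] [0.014,-0.007,0.000] [0.013,-0.009,0.000] [0.013,-0.010,0.000] [0.011,-0.012,0.000] [0.010,-0.012,0.000] -> [ 540.1 -180.2   70.4] 40.0
(531.0, -70.0, 70.0, -7.3) n 7 twist 0.118 [0.009,-0.013,0.000] [0.008,-0.014,0.000] [0.006,-0.015,0.000] [0.004,-0.015,0.000] [0.002,-0.016,0.000] [0.000,-0.015,0.000] [-0.001,-0.016,0.000] -> [531.  -69.8  70.4] -7.4
```

Call:
{"fn": "drive_tool", "kwargs": {"motion": [{"fingers": 0, "linear": [0.015, -0.006, 0], "twist": 0.106}, {"fingers": 0, "linear": [0.014, -0.007, 0], "twist": 0.106}, {"fingers": 0, "linear": [0.013, -0.009, 0], "twist": 0.106}, {"fingers": 0, "linear": [0.013, -0.01, 0], "twist": 0.106}, {"fingers": 0, "linear": [0.011, -0.012, 0], "twist": 0.106}]}}

```text
clock: 17.33
eef_pos: [539.2, -194.3, 66.7]
tool_rot: [-3.141, 0.003, 0.798]
force: [0.2, 0.3, -1.5]
width: 14.6
gripper_force: 58.8
```

Call:
{"fn": "drive_tool", "kwargs": {"motion": [{"fingers": 0, "linear": [0.01, -0.012, 0], "twist": 0.106}, {"fingers": 0, "linear": [0.009, -0.013, 0], "twist": 0.118}, {"fingers": 0, "linear": [0.008, -0.014, 0], "twist": 0.118}, {"fingers": 0, "linear": [0.006, -0.015, 0], "twist": 0.118}, {"fingers": 0, "linear": [0.004, -0.015, 0], "twist": 0.118}]}}

```text
clock: 17.75
eef_pos: [532.4, -115.3, 66.7]
tool_rot: [3.14, 0.003, 0.22]
force: [-0.4, 0.2, 0.1]
width: 14.5
gripper_force: 58.7
```

Call:
{"fn": "drive_tool", "kwargs": {"motion": [{"fingers": 0, "linear": [0.002, -0.016, 0], "twist": 0.118}, {"fingers": 0, "linear": [0, -0.015, 0], "twist": 0.118}, {"fingers": 0, "linear": [-0.001, -0.016, 0], "twist": 0.118}, {"fingers": 0, "linear": [0, 0, 0], "twist": 0}, {"fingers": 0, "linear": [0, 0, 0], "twist": 0}]}}

```text
clock: 18.17
eef_pos: [528.8, -68.3, 66.9]
tool_rot: [3.139, 0.002, -0.123]
force: [-0.1, 0.0, 0.1]
width: 14.5
gripper_force: 58.7
```

```bash
python3 - <<'E'
from h import *
from cell import cams,monitor
w=cams.get_image("wrist");hsv=cv2.cvtColor(w["color"],cv2.COLOR_BGR2HSV)
for c,lo,hi in(("blue",110,125),("green",45,75),("red",0,5)):
    m=cv2.inRange(hsv,(lo,150,40),(hi,255,255));cs,_=cv2.findContours(m,0,2)
    if cs:
        k=max(cs,key=cv2.contourArea);P=onplane(w,k.reshape(-1,2),12)[:,:2].astype(np.float32);print(c,cv2.minAreaRect(P))
E
python3 plan.py 530,-70,2,-7.3
```

```text
blue ((599.08837890625, 80.99205017089844), (8.138277053833008, 19.425867080688477), 86.91551971435547)
green ((499.888671875, -0.018802642822265625), (64.01580810546875, 63.56160354614258), 83.59098815917969)
red ((574.4935913085938, -9.262203216552734), (64.84349060058594, 86.03253936767578), 82.90898132324219)
now 18.2167 [528.9 -69.5  67. ] -7.2 width 14.2
(530.0, -70.0, 2.0, -7.3) n 2 twist 0.001 [0.001,0.000,0.032] [0.000,0.000,0.033] -> [529.9 -69.6   2. ] -7.3
```

Call:
{"fn": "drive_tool", "kwargs": {"motion": [{"fingers": 0, "linear": [0, 0, 0.025], "twist": 0}, {"fingers": 0, "linear": [0, 0, 0.025], "twist": 0}, {"fingers": 0, "linear": [0, 0, 0.022], "twist": 0}, {"fingers": 0, "linear": [0, 0, 0], "twist": 0}, {"fingers": 0, "linear": [0, 0, 0], "twist": 0}]}}

```text
clock: 18.63
eef_pos: [528.2, -70.4, -5.5]
tool_rot: [3.139, 0.003, -0.129]
force: [0.2, 1.4, 0.2]
width: 14.0
gripper_force: 58.7
```

Call:
{"fn": "drive_tool", "kwargs": {"motion": [{"fingers": 0, "linear": [0, 0, 0.003], "twist": 0}, {"fingers": 0, "linear": [0, 0, 0], "twist": 0}, {"fingers": 0, "linear": [0, 0, 0], "twist": 0}]}}

```text
clock: 18.88
eef_pos: [530.3, -69.4, -6.5]
tool_rot: [3.14, -0.002, -0.128]
force: [0.7, -0.3, -0.6]
width: 14.7
gripper_force: 58.7
```

Call:
{"fn": "drive_tool", "kwargs": {"motion": [{"fingers": 0, "linear": [0, 0, 0.002], "twist": 0}, {"fingers": 0, "linear": [0, 0, 0], "twist": 0}]}}

```text
clock: 19.05
eef_pos: [529.8, -69.1, -9.0]
tool_rot: [3.14, -0.001, -0.128]
force: [0.8, -0.4, -0.7]
width: 14.3
gripper_force: 58.7
```

Call:
{"fn": "drive_tool", "kwargs": {"motion": [{"fingers": 0, "linear": [0, 0, 0.001], "twist": 0}, {"fingers": 0, "linear": [0, 0, 0], "twist": 0}]}}

```text
clock: 19.22
eef_pos: [529.5, -69.0, -10.4]
tool_rot: [3.14, -0.0, -0.128]
force: [-0.2, 0.5, -0.3]
width: 14.4
gripper_force: 58.7
```

Call:
{"fn": "drive_tool", "kwargs": {"motion": [{"fingers": 0, "linear": [0, 0, 0.001], "twist": 0}, {"fingers": 0, "linear": [0, 0, 0], "twist": 0}]}}

```text
clock: 19.38
eef_pos: [529.3, -69.0, -11.6]
tool_rot: [3.139, 0.0, -0.128]
force: [-0.0, 1.0, -0.1]
width: 14.3
gripper_force: 58.7
```

Call:
{"fn": "drive_tool", "kwargs": {"motion": [{"fingers": 0, "linear": [0, 0, 0.001], "twist": 0}, {"fingers": 0, "linear": [0, 0, 0], "twist": 0}]}}

```text
clock: 19.55
eef_pos: [529.5, -69.1, -12.2]
tool_rot: [3.139, -0.0, -0.128]
force: [-0.4, 1.0, 3.6]
width: 14.6
gripper_force: 59.3
```

Call:
{"fn": "drive_tool", "kwargs": {"motion": [{"fingers": 0.32, "linear": [0, 0, 0], "twist": 0}, {"fingers": 0.32, "linear": [0, 0, 0], "twist": 0}, {"fingers": 0.32, "linear": [0, 0, 0], "twist": 0}, {"fingers": 0.32, "linear": [0, 0, 0], "twist": 0}]}}

```text
clock: 19.88
eef_pos: [529.4, -69.1, -12.6]
tool_rot: [3.14, 0.0, -0.128]
force: [1.2, -0.8, 0.1]
width: 27.4
gripper_force: 0.0
```

Call:
{"fn": "drive_tool", "kwargs": {"motion": [{"fingers": 0.32, "linear": [0, 0, -0.015], "twist": 0}, {"fingers": 0.32, "linear": [0, 0, -0.03], "twist": 0}, {"fingers": 0.5, "linear": [0, 0, -0.035], "twist": 0}, {"fingers": 0.5, "linear": [0, 0, -0.03], "twist": 0}]}}

```text
clock: 20.22
eef_pos: [529.2, -68.7, 98.8]
tool_rot: [3.14, 0.001, -0.128]
force: [1.4, 0.5, -0.3]
width: 42.8
gripper_force: 0.0
```

```bash
python3 plan.py 450,-180,85,50 354,-286,85,90.5
```

```text
now 20.2167 [529.2 -68.7  98.8] -7.3 width 42.8
(450.0, -180.0, 85.0, 50.0) n 9 twist -0.111 [-0.007,0.013,0.002] [-0.009,0.013,0.001] [-0.010,0.011,0.002] [-0.011,0.010,0.001] [-0.012,0.009,0.002] [-0.013,0.008,0.001] [-0.014,0.006,0.002] [-0.015,0.005,0.001] [-0.015,0.003,0.002] -> [ 449.9 -180.4   84.8] 49.9
(354.0, -286.0, 85.0, 90.5) n 6 twist -0.118 [-0.024,-0.001,-0.000] [-0.023,-0.004,-0.000] [-0.023,-0.006,-0.000] [-0.022,-0.009,-0.000] [-0.021,-0.012,-0.000] [-0.019,-0.014,-0.000] -> [ 353.7 -285.7   84.8] 90.5
```

Call:
{"fn": "drive_tool", "kwargs": {"motion": [{"fingers": 0.6, "linear": [-0.007, 0.013, 0.002], "twist": -0.111}, {"fingers": 0.6, "linear": [-0.009, 0.013, 0.001], "twist": -0.111}, {"fingers": 0.6, "linear": [-0.01, 0.011, 0.002], "twist": -0.111}, {"fingers": 0.6, "linear": [-0.011, 0.01, 0.001], "twist": -0.111}, {"fingers": 0.6, "linear": [-0.012, 0.009, 0.002], "twist": -0.111}]}}

```text
clock: 20.63
eef_pos: [484.9, -130.4, 89.8]
tool_rot: [3.14, 0.001, 0.433]
force: [0.9, 0.3, 0.7]
width: 51.3
gripper_force: 0.0
```

Call:
{"fn": "drive_tool", "kwargs": {"motion": [{"fingers": 0.6, "linear": [-0.013, 0.008, 0.001], "twist": -0.111}, {"fingers": 0.6, "linear": [-0.014, 0.006, 0.002], "twist": -0.111}, {"fingers": 0.6, "linear": [-0.015, 0.005, 0.001], "twist": -0.111}, {"fingers": 0.6, "linear": [-0.015, 0.003, 0.002], "twist": -0.111}, {"fingers": 0.6, "linear": [-0.024, -0.001, 0], "twist": -0.118}]}}

```text
clock: 21.05
eef_pos: [435.0, -197.8, 83.8]
tool_rot: [3.139, 0.0, 0.996]
force: [0.6, -0.8, 0.6]
width: 51.2
gripper_force: 0.0
```

Call:
{"fn": "drive_tool", "kwargs": {"motion": [{"fingers": 0.6, "linear": [-0.023, -0.004, 0], "twist": -0.118}, {"fingers": 0.6, "linear": [-0.023, -0.006, 0], "twist": -0.118}, {"fingers": 0.6, "linear": [-0.022, -0.009, 0], "twist": -0.118}, {"fingers": 0.6, "linear": [-0.021, -0.012, 0], "twist": -0.118}, {"fingers": 0.6, "linear": [-0.019, -0.014, 0], "twist": -0.118}]}}

```text
clock: 21.47
eef_pos: [352.9, -286.7, 84.0]
tool_rot: [-3.141, 0.002, 1.585]
force: [-0.2, 0.1, 0.2]
width: 51.4
gripper_force: 0.0
```

Call:
{"fn": "drive_tool", "kwargs": {"motion": [{"fingers": 0.6, "linear": [0, 0, 0], "twist": 0}, {"fingers": 0.6, "linear": [0, 0, 0], "twist": 0}, {"fingers": 0.6, "linear": [0, 0, 0], "twist": 0}]}}

```text
clock: 21.72
eef_pos: [354.4, -285.6, 84.1]
tool_rot: [3.141, 0.002, 1.578]
force: [1.3, 0.5, 1.1]
width: 51.1
gripper_force: 0.0
```

```bash
python3 - <<'E'
from h import *
from cell import cams,monitor
w=cams.get_image("wrist");d=cams.get_image("side");pickle.dump(w,open("w9.pkl","wb"))
cv2.imwrite("pics/w9.png",np.hstack([w["color"],crop(d["color"],160,150,140,192,2.0)]))
s=monitor.read_state();print(s["eef_pos"],np.degrees(s["tool_rot"]))
E
```

```text
[ 354.94102509 -285.07477404   84.17798904] [1.79971330e+02 1.12408379e-01 9.05228423e+01]
```

View pics/w9.png

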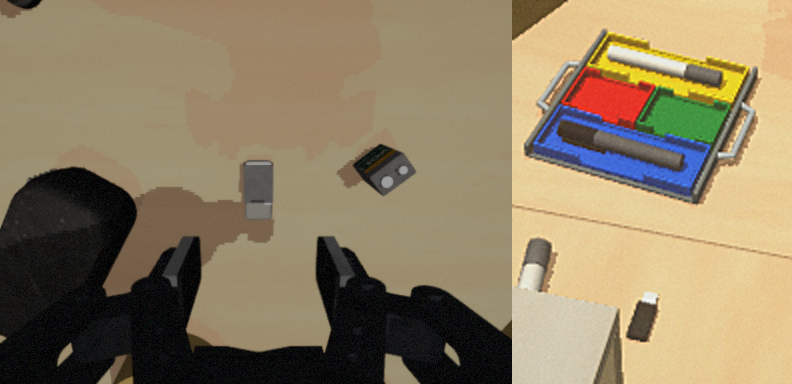

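The wrist half shows the eraser at (245–272, 163–218), battery contacts at (388,182) and (403,171), and the black case's right edge at (135,215). The side half shows both markers flat in the right trays. I'll compute positions and the clearance to the case.

```bash
python3 - <<'E'
from h import *
w=pickle.load(open("w9.pkl","rb"));np.set_printoptions(precision=1,suppress=True)
P=onplane(w,[(245.5,163),(272,163),(272,205),(245.5,205),(259,219)],13);print(P)
B=onplane(w,[(388,182),(403,171)],45);print("batt",B,B.mean(0),np.degrees(np.arctan2(*(B[1]-B[0])[1::-1])))
for z in(0,30,50):print("case",z,onplane(w,[(135,210),(110,280)],z))
s=pickle.load(open("scene0.pkl","rb"));print("scene case right/top edges",onplane(s,[(290,303),(265,318),(316,360)],40))
E
python3 plan.py 354,-287,-21,90.5
```

```text
[[ 345.1 -264.4   13. ]
 [ 363.7 -264.3   13. ]
 [ 364.2 -295.3   13. ]
 [ 345.  -295.4   13. ]
 [ 354.9 -306.2   13. ]]
batt [[ 434.4 -269.4   45. ]
 [ 443.  -262.3   45. ]] [ 438.7 -265.9   45. ] 39.45897977502418
case 0 [[ 259.1 -304.4    0. ]
 [ 232.4 -365.6    0. ]]
case 30 [[ 270.4 -294.    30. ]
 [ 246.9 -347.9   30. ]]
case 50 [[ 277.9 -287.    50. ]
 [ 256.6 -336.    50. ]]
scene case right/top edges [[ 262.2 -293.2   40. ]
 [ 206.3 -280.3   40. ]
 [ 204.2 -396.5   40. ]]
now 21.8167 [ 354.9 -285.1   84.2] 90.5 width 51.0
(354.0, -287.0, -21.0, 90.5) n 3 twist 0.0 [-0.001,-0.000,0.035] [-0.000,-0.000,0.035] [-0.001,-0.001,0.035] -> [ 354.  -287.1  -20.8] 90.5
```

Call:
{"fn": "drive_tool", "kwargs": {"motion": [{"fingers": 0.5, "linear": [0, 0, 0.03], "twist": 0}, {"fingers": 0.5, "linear": [0, 0, 0.03], "twist": 0}, {"fingers": 0.5, "linear": [0, 0, 0.03], "twist": 0}, {"fingers": 0.5, "linear": [0, 0, 0.014], "twist": 0}, {"fingers": 0.5, "linear": [0, 0, 0], "twist": 0}]}}

```text
clock: 22.23
eef_pos: [353.5, -284.0, -22.3]
tool_rot: [-3.138, -0.0, 1.582]
force: [0.6, 0.8, 0.1]
width: 42.8
gripper_force: 0.0
```

Call:
{"fn": "drive_tool", "kwargs": {"motion": [{"fingers": 0, "linear": [0, 0, 0], "twist": 0}, {"fingers": 0, "linear": [0, 0, 0], "twist": 0}, {"fingers": 0, "linear": [0, 0, 0], "twist": 0}, {"fingers": 0, "linear": [0, 0, 0], "twist": 0}, {"fingers": 0, "linear": [0, 0, 0], "twist": 0}]}}

```text
clock: 22.65
eef_pos: [354.6, -286.6, -19.0]
tool_rot: [3.14, 0.003, 1.579]
force: [-0.1, -0.1, 5.8]
width: 19.3
gripper_force: 59.3
```

Call:
{"fn": "drive_tool", "kwargs": {"motion": [{"fingers": 0, "linear": [0, 0, -0.03], "twist": 0}, {"fingers": 0, "linear": [0, 0, -0.03], "twist": 0}, {"fingers": 0, "linear": [0, 0, -0.035], "twist": 0}, {"fingers": 0, "linear": [0, 0, 0], "twist": 0}, {"fingers": 0, "linear": [0, 0, 0], "twist": 0}]}}

```text
clock: 23.07
eef_pos: [354.8, -287.2, 76.9]
tool_rot: [3.139, 0.005, 1.577]
force: [-1.0, -0.1, 0.0]
width: 19.1
gripper_force: 58.9
```

```bash
python3 plan.py 440,-140,75,130 492,0.5,75,172.7
```

```text
now 23.0667 [ 354.8 -287.2   76.9] 90.4 width 19.1
(440.0, -140.0, 75.0, 130.0) n 6 twist -0.115 [0.024,0.014,0.000] [0.023,0.017,0.000] [0.021,0.020,0.000] [0.018,0.022,0.001] [0.015,0.024,0.000] [0.013,0.025,0.001] -> [ 440.2 -139.9   74.9] 129.9
(492.0, 0.5, 75.0, 172.7) n 7 twist -0.107 [0.011,0.019,-0.000] [0.009,0.019,-0.000] [0.006,0.020,-0.000] [0.004,0.021,-0.000] [0.002,0.021,-0.000] [-0.000,0.022,-0.000] [-0.003,0.021,-0.000] -> [4.919e+02 4.000e-01 7.490e+01] 172.8
```

Call:
{"fn": "drive_tool", "kwargs": {"motion": [{"fingers": 0, "linear": [0.024, 0.014, 0], "twist": -0.115}, {"fingers": 0, "linear": [0.023, 0.017, 0], "twist": -0.115}, {"fingers": 0, "linear": [0.021, 0.02, 0], "twist": -0.115}, {"fingers": 0, "linear": [0.018, 0.022, 0.001], "twist": -0.115}, {"fingers": 0, "linear": [0.015, 0.024, 0], "twist": -0.115}]}}

```text
clock: 23.48
eef_pos: [424.8, -161.9, 72.9]
tool_rot: [-3.139, 0.0, 2.159]
force: [0.5, 0.5, 0.2]
width: 18.9
gripper_force: 58.9
```

Call:
{"fn": "drive_tool", "kwargs": {"motion": [{"fingers": 0, "linear": [0.013, 0.025, 0.001], "twist": -0.115}, {"fingers": 0, "linear": [0.011, 0.019, 0], "twist": -0.107}, {"fingers": 0, "linear": [0.009, 0.019, 0], "twist": -0.107}, {"fingers": 0, "linear": [0.006, 0.02, 0], "twist": -0.107}, {"fingers": 0, "linear": [0.004, 0.021, 0], "twist": -0.107}]}}

```text
clock: 23.9
eef_pos: [467.6, -57.7, 71.5]
tool_rot: [-3.138, -0.001, 2.702]
force: [0.7, -1.4, -0.3]
width: 19.1
gripper_force: 58.9
```

Call:
{"fn": "drive_tool", "kwargs": {"motion": [{"fingers": 0, "linear": [0.002, 0.021, 0], "twist": -0.107}, {"fingers": 0, "linear": [0, 0.022, 0], "twist": -0.107}, {"fingers": 0, "linear": [-0.003, 0.021, 0], "twist": -0.107}, {"fingers": 0, "linear": [0, 0, 0], "twist": 0}, {"fingers": 0, "linear": [0, 0, 0], "twist": 0}]}}

```text
clock: 24.32
eef_pos: [490.0, 3.0, 71.4]
tool_rot: [-3.14, -0.002, 3.019]
force: [0.1, -0.2, -0.7]
width: 18.9
gripper_force: 58.9
```

```bash
python3 plan.py 492,0.5,1,172.7
```

```text
now 24.3167 [490.    3.   71.4] 173.0 width 18.9
(492.0, 0.5, 1.0, 172.7) n 2 twist 0.003 [-0.001,-0.001,0.035] [-0.001,-0.001,0.035] -> [491.7   0.8   1.4] 172.6
```

Call:
{"fn": "drive_tool", "kwargs": {"motion": [{"fingers": 0, "linear": [-0.001, -0.001, 0.025], "twist": 0.004}, {"fingers": 0, "linear": [0, 0, 0.025], "twist": 0}, {"fingers": 0, "linear": [0, 0, 0.023], "twist": 0}, {"fingers": 0, "linear": [0, 0, 0], "twist": 0}, {"fingers": 0, "linear": [0, 0, 0], "twist": 0}]}}

```text
clock: 24.73
eef_pos: [489.8, -0.4, -1.5]
tool_rot: [-3.138, -0.003, 3.013]
force: [-0.3, -0.3, -0.4]
width: 19.1
gripper_force: 58.9
```

Call:
{"fn": "drive_tool", "kwargs": {"motion": [{"fingers": 0, "linear": [0, 0, 0.004], "twist": 0}, {"fingers": 0, "linear": [0, 0, 0], "twist": 0}, {"fingers": 0, "linear": [0, 0, 0], "twist": 0}]}}

```text
clock: 24.98
eef_pos: [492.0, 0.5, -3.8]
tool_rot: [-3.14, 0.001, 3.013]
force: [0.4, -0.2, 0.2]
width: 18.8
gripper_force: 58.9
```

Call:
{"fn": "drive_tool", "kwargs": {"motion": [{"fingers": 0, "linear": [0, 0, 0.002], "twist": 0}, {"fingers": 0, "linear": [0, 0, 0], "twist": 0}]}}

```text
clock: 25.15
eef_pos: [491.7, 0.5, -6.3]
tool_rot: [-3.139, 0.001, 3.014]
force: [0.3, 0.0, -0.6]
width: 18.7
gripper_force: 58.9
```

Call:
{"fn": "drive_tool", "kwargs": {"motion": [{"fingers": 0, "linear": [0, 0, 0.001], "twist": 0}, {"fingers": 0, "linear": [0, 0, 0], "twist": 0}]}}

```text
clock: 25.32
eef_pos: [491.4, 0.6, -7.6]
tool_rot: [-3.139, 0.0, 3.014]
force: [0.5, 0.3, 0.3]
width: 18.9
gripper_force: 58.9
```

Call:
{"fn": "drive_tool", "kwargs": {"motion": [{"fingers": 0, "linear": [0, 0, 0.002], "twist": 0}, {"fingers": 0, "linear": [0, 0, 0], "twist": 0}]}}

```text
clock: 25.48
eef_pos: [491.3, 0.7, -9.8]
tool_rot: [-3.139, -0.0, 3.014]
force: [0.8, -0.2, -0.2]
width: 19.1
gripper_force: 58.9
```

Call:
{"fn": "drive_tool", "kwargs": {"motion": [{"fingers": 0, "linear": [0, 0, 0.001], "twist": 0}, {"fingers": 0, "linear": [0, 0, 0], "twist": 0}]}}

```text
clock: 25.65
eef_pos: [491.3, 0.7, -10.8]
tool_rot: [-3.139, -0.0, 3.014]
force: [-0.1, -0.5, 0.0]
width: 18.9
gripper_force: 58.9
```

Call:
{"fn": "drive_tool", "kwargs": {"motion": [{"fingers": 0, "linear": [0, 0, 0.001], "twist": 0}, {"fingers": 0, "linear": [0, 0, 0], "twist": 0}]}}

```text
clock: 25.82
eef_pos: [491.3, 0.7, -11.0]
tool_rot: [-3.139, 0.0, 3.014]
force: [-2.4, -0.2, 8.6]
width: 19.0
gripper_force: 59.8
```

Call:
{"fn": "drive_tool", "kwargs": {"motion": [{"fingers": 0.38, "linear": [0, 0, 0], "twist": 0}, {"fingers": 0.38, "linear": [0, 0, 0], "twist": 0}, {"fingers": 0.38, "linear": [0, 0, 0], "twist": 0}, {"fingers": 0.38, "linear": [0, 0, 0], "twist": 0}]}}

```text
clock: 26.15
eef_pos: [491.3, 0.7, -11.7]
tool_rot: [-3.14, -0.0, 3.014]
force: [-0.0, 0.1, 0.7]
width: 32.4
gripper_force: 0.0
```

Call:
{"fn": "drive_tool", "kwargs": {"motion": [{"fingers": 0.38, "linear": [0, 0, -0.015], "twist": 0}, {"fingers": 0.38, "linear": [0, 0, -0.03], "twist": 0}, {"fingers": 0.5, "linear": [0, 0, -0.035], "twist": 0}, {"fingers": 0.5, "linear": [0, 0, -0.03], "twist": 0}]}}

```text
clock: 26.48
eef_pos: [491.1, 1.4, 99.7]
tool_rot: [-3.14, -0.001, 3.015]
force: [1.1, 0.0, 0.2]
width: 42.7
gripper_force: 0.0
```

```bash
python3 plan.py 439.5,-266,90,40
```

```text
now 26.4833 [491.1   1.4  99.7] 172.7 width 42.7
(439.5, -266.0, 90.0, 40.0) n 20 twist 0.116 [0.001,-0.014,0.000] [-0.001,-0.014,0.001] [-0.002,-0.013,0.000] [-0.004,-0.013,0.001] [-0.005,-0.013,0.000] [-0.007,-0.012,0.001] [-0.008,-0.011,0.000] [-0.009,-0.010,0.001] [-0.010,-0.009,0.000] [-0.011,-0.007,0.001] [-0.012,-0.006,0.000] [-0.013,-0.005,0.001] [-0.013,-0.003,0.000] [-0.014,-0.002,0.001] [-0.014,-0.000,0.000] [-0.013,0.001,0.001] [-0.013,0.003,0.000] [-0.013,0.005,0.001] [-0.012,0.006,0.000] [-0.011,0.007,0.001] -> [ 439.5 -265.4   89.7] 39.8
```

Call:
{"fn": "drive_tool", "kwargs": {"motion": [{"fingers": 0.6, "linear": [0.001, -0.014, 0], "twist": 0.116}, {"fingers": 0.6, "linear": [-0.001, -0.014, 0.001], "twist": 0.116}, {"fingers": 0.6, "linear": [-0.002, -0.013, 0], "twist": 0.116}, {"fingers": 0.6, "linear": [-0.004, -0.013, 0.001], "twist": 0.116}, {"fingers": 0.6, "linear": [-0.005, -0.013, 0], "twist": 0.116}]}}

```text
clock: 26.9
eef_pos: [477.9, -67.1, 96.5]
tool_rot: [-3.14, 0.001, 2.428]
force: [1.0, -0.2, -1.4]
width: 51.0
gripper_force: 0.0
```

Call:
{"fn": "drive_tool", "kwargs": {"motion": [{"fingers": 0.6, "linear": [-0.007, -0.012, 0.001], "twist": 0.116}, {"fingers": 0.6, "linear": [-0.008, -0.011, 0], "twist": 0.116}, {"fingers": 0.6, "linear": [-0.009, -0.01, 0.001], "twist": 0.116}, {"fingers": 0.6, "linear": [-0.01, -0.009, 0], "twist": 0.116}, {"fingers": 0.6, "linear": [-0.011, -0.007, 0.001], "twist": 0.116}]}}

```text
clock: 27.32
eef_pos: [464.7, -133.4, 93.7]
tool_rot: [-3.141, 0.002, 1.848]
force: [0.3, 0.0, 0.2]
width: 51.1
gripper_force: 0.0
```

Call:
{"fn": "drive_tool", "kwargs": {"motion": [{"fingers": 0.6, "linear": [-0.012, -0.006, 0], "twist": 0.116}, {"fingers": 0.6, "linear": [-0.013, -0.005, 0.001], "twist": 0.116}, {"fingers": 0.6, "linear": [-0.013, -0.003, 0], "twist": 0.116}, {"fingers": 0.6, "linear": [-0.014, -0.002, 0.001], "twist": 0.116}, {"fingers": 0.6, "linear": [-0.014, 0, 0], "twist": 0.116}]}}

```text
clock: 27.73
eef_pos: [451.8, -200.8, 91.6]
tool_rot: [-3.142, 0.002, 1.269]
force: [0.3, 0.3, -0.8]
width: 51.3
gripper_force: 0.0
```

Call:
{"fn": "drive_tool", "kwargs": {"motion": [{"fingers": 0.6, "linear": [-0.013, 0.001, 0.001], "twist": 0.116}, {"fingers": 0.6, "linear": [-0.013, 0.003, 0], "twist": 0.116}, {"fingers": 0.6, "linear": [-0.013, 0.005, 0.001], "twist": 0.116}, {"fingers": 0.6, "linear": [-0.012, 0.006, 0], "twist": 0.116}, {"fingers": 0.6, "linear": [-0.011, 0.007, 0.001], "twist": 0.116}]}}

```text
clock: 28.15
eef_pos: [439.6, -266.5, 88.9]
tool_rot: [3.14, 0.001, 0.688]
force: [-0.0, 1.0, 0.2]
width: 51.1
gripper_force: 0.0
```

Call:
{"fn": "drive_tool", "kwargs": {"motion": [{"fingers": 0.6, "linear": [0, 0, 0], "twist": 0}, {"fingers": 0.6, "linear": [0, 0, 0], "twist": 0}, {"fingers": 0.6, "linear": [0, 0, 0], "twist": 0}]}}

```text
clock: 28.4
eef_pos: [439.9, -264.7, 88.9]
tool_rot: [3.141, 0.001, 0.698]
force: [-0.2, 1.1, 0.2]
width: 51.0
gripper_force: 0.0
```

```bash
python3 - <<'E'
from h import *
from cell import cams,monitor
w=cams.get_image("wrist");d=cams.get_image("side");pickle.dump((w,d),open("w10.pkl","wb"))
g=cv2.cvtColor(w["color"],cv2.COLOR_BGR2HSV)
m=((g[...,1]<60)&(g[...,2]>115)).astype(np.uint8);m[255:]=0
n,l,st,ce=cv2.connectedComponentsWithStats(m)
for i in range(1,n):
    if 8<st[i,4]<800: print(st[i],ce[i].round(1),onplane(w,[ce[i]],45).round(1))
hs=cv2.cvtColor(d["color"],cv2.COLOR_BGR2HSV)[180:230,215:270]
E
python3 plan.py 439.5,-266,-12,40
```

```text
[253 194   9   8  51] [257.  197.2] [[ 443.3 -261.6   45. ]]
[252 210  11  11  93] [257.  214.9] [[ 434.1 -269.3   45. ]]
now 28.5 [ 440.  -264.6   89. ] 40.0 width 51.5
(439.5, -266.0, -12.0, 40.0) n 3 twist -0.0 [-0.000,0.000,0.034] [-0.001,0.000,0.033] [-0.000,0.001,0.034] -> [ 439.9 -266.   -12. ] 40.0
```

Call:
{"fn": "drive_tool", "kwargs": {"motion": [{"fingers": 0.6, "linear": [-0.001, 0, 0.03], "twist": 0}, {"fingers": 0.6, "linear": [0, 0, 0.03], "twist": 0}, {"fingers": 0.6, "linear": [0, 0, 0.025], "twist": 0}, {"fingers": 0.6, "linear": [0, 0, 0.016], "twist": 0}, {"fingers": 0.6, "linear": [0, 0, 0], "twist": 0}]}}

```text
clock: 28.92
eef_pos: [437.1, -264.6, -14.8]
tool_rot: [-3.137, 0.003, 0.697]
force: [0.1, 0.6, -0.3]
width: 50.8
gripper_force: 0.0
```

Call:
{"fn": "drive_tool", "kwargs": {"motion": [{"fingers": 0, "linear": [0, 0, 0], "twist": 0}, {"fingers": 0, "linear": [0, 0, 0], "twist": 0}, {"fingers": 0, "linear": [0, 0, 0], "twist": 0}, {"fingers": 0, "linear": [0, 0, 0], "twist": 0}, {"fingers": 0, "linear": [0, 0, 0], "twist": 0}]}}

```text
clock: 29.33
eef_pos: [439.9, -267.1, -10.7]
tool_rot: [3.138, 0.0, 0.694]
force: [-0.2, 0.5, 6.6]
width: 16.2
gripper_force: 59.3
```

Call:
{"fn": "drive_tool", "kwargs": {"motion": [{"fingers": 0, "linear": [0, 0, -0.03], "twist": 0}, {"fingers": 0, "linear": [0, 0, -0.03], "twist": 0}, {"fingers": 0, "linear": [0, 0, -0.03], "twist": 0}, {"fingers": 0, "linear": [0, 0, 0], "twist": 0}, {"fingers": 0, "linear": [0, 0, 0], "twist": 0}]}}

```text
clock: 29.75
eef_pos: [439.9, -267.5, 79.8]
tool_rot: [3.136, 0.0, 0.693]
force: [0.3, 0.0, -1.7]
width: 16.5
gripper_force: 58.7
```

```bash
python3 plan.py 510,-130,80,10 578,-10,80,-7.3
```

```text
now 29.75 [ 439.9 -267.5   79.8] 39.7 width 16.5
(510.0, -130.0, 80.0, 10.0) n 5 twist 0.104 [0.028,-0.012,-0.000] [0.027,-0.015,-0.000] [0.025,-0.018,-0.000] [0.023,-0.020,-0.000] [0.022,-0.023,-0.000] -> [ 510.4 -130.    79.8] 9.9
(578.0, -10.0, 80.0, -7.3) n 4 twist 0.075 [0.022,-0.027,-0.000] [0.020,-0.028,-0.000] [0.017,-0.030,-0.000] [0.016,-0.030,-0.000] -> [578.4 -10.3  79.8] -7.3
```

Call:
{"fn": "drive_tool", "kwargs": {"motion": [{"fingers": 0, "linear": [0.028, -0.012, 0], "twist": 0.104}, {"fingers": 0, "linear": [0.027, -0.015, 0], "twist": 0.104}, {"fingers": 0, "linear": [0.025, -0.018, 0], "twist": 0.104}, {"fingers": 0, "linear": [0.023, -0.02, 0], "twist": 0.104}, {"fingers": 0, "linear": [0.022, -0.023, 0], "twist": 0.104}]}}

```text
clock: 30.17
eef_pos: [508.4, -128.1, 76.4]
tool_rot: [3.14, 0.003, 0.168]
force: [0.5, 0.6, -0.4]
width: 15.7
gripper_force: 58.7
```

Call:
{"fn": "drive_tool", "kwargs": {"motion": [{"fingers": 0, "linear": [0.022, -0.027, 0], "twist": 0.075}, {"fingers": 0, "linear": [0.02, -0.028, 0], "twist": 0.075}, {"fingers": 0, "linear": [0.017, -0.03, 0], "twist": 0.075}, {"fingers": 0, "linear": [0.016, -0.03, 0], "twist": 0.075}, {"fingers": 0, "linear": [0, 0, 0], "twist": 0}]}}

```text
clock: 30.58
eef_pos: [580.5, 0.6, 76.5]
tool_rot: [-3.138, -0.003, -0.119]
force: [0.8, 0.6, -0.2]
width: 16.1
gripper_force: 58.8
```

Call:
{"fn": "drive_tool", "kwargs": {"motion": [{"fingers": 0, "linear": [0, 0, 0], "twist": 0}, {"fingers": 0, "linear": [0, 0, 0], "twist": 0}]}}

```text
clock: 30.75
eef_pos: [575.7, -9.9, 76.1]
tool_rot: [3.138, 0.003, -0.125]
force: [-0.9, 0.6, -1.5]
width: 16.0
gripper_force: 58.8
```

```bash
python3 plan.py 577,-10,8,-7.3
```

```text
now 30.75 [575.7  -9.9  76.1] -7.2 width 16.0
(577.0, -10.0, 8.0, -7.3) n 2 twist 0.001 [0.001,-0.000,0.034] [0.000,-0.000,0.034] -> [576.7 -10.1   8.1] -7.3
```

Call:
{"fn": "drive_tool", "kwargs": {"motion": [{"fingers": 0, "linear": [0, 0, 0.025], "twist": 0}, {"fingers": 0, "linear": [0, 0, 0.025], "twist": 0}, {"fingers": 0, "linear": [0, 0, 0.02], "twist": 0}, {"fingers": 0, "linear": [0, 0, 0], "twist": 0}, {"fingers": 0, "linear": [0, 0, 0], "twist": 0}]}}

```text
clock: 31.17
eef_pos: [575.3, -11.3, 6.3]
tool_rot: [3.138, 0.004, -0.128]
force: [-0.0, 0.5, 0.3]
width: 16.2
gripper_force: 58.7
```

Call:
{"fn": "drive_tool", "kwargs": {"motion": [{"fingers": 0, "linear": [0, 0, 0], "twist": 0}, {"fingers": 0, "linear": [0, 0, 0.003], "twist": 0}, {"fingers": 0, "linear": [0, 0, 0], "twist": 0}, {"fingers": 0, "linear": [0, 0, 0], "twist": 0}]}}

```text
clock: 31.5
eef_pos: [577.6, -9.5, 5.2]
tool_rot: [3.14, -0.001, -0.126]
force: [-0.0, 0.1, -1.3]
width: 15.9
gripper_force: 58.7
```

Call:
{"fn": "drive_tool", "kwargs": {"motion": [{"fingers": 0, "linear": [0, 0, 0.001], "twist": 0}, {"fingers": 0, "linear": [0, 0, 0], "twist": 0}]}}

```text
clock: 31.67
eef_pos: [577.3, -9.4, 3.7]
tool_rot: [3.14, -0.0, -0.126]
force: [-0.3, -0.2, -1.2]
width: 16.2
gripper_force: 58.7
```

Call:
{"fn": "drive_tool", "kwargs": {"motion": [{"fingers": 0, "linear": [0, 0, 0.001], "twist": 0}, {"fingers": 0, "linear": [0, 0, 0], "twist": 0}]}}

```text
clock: 31.83
eef_pos: [577.1, -9.3, 2.3]
tool_rot: [3.139, 0.0, -0.126]
force: [-0.8, -0.1, -0.9]
width: 15.9
gripper_force: 58.7
```

Call:
{"fn": "drive_tool", "kwargs": {"motion": [{"fingers": 0, "linear": [0, 0, 0.003], "twist": 0}, {"fingers": 0, "linear": [0, 0, 0], "twist": 0}]}}

```text
clock: 32.0
eef_pos: [576.8, -9.4, -1.1]
tool_rot: [3.139, 0.001, -0.126]
force: [0.7, -0.2, -0.8]
width: 16.0
gripper_force: 58.7
```

Call:
{"fn": "drive_tool", "kwargs": {"motion": [{"fingers": 0, "linear": [0, 0, 0.001], "twist": 0}, {"fingers": 0, "linear": [0, 0, 0], "twist": 0}]}}

```text
clock: 32.17
eef_pos: [577.0, -9.4, -1.9]
tool_rot: [3.139, 0.001, -0.126]
force: [0.2, -0.5, -0.3]
width: 16.0
gripper_force: 58.7
```

Call:
{"fn": "drive_tool", "kwargs": {"motion": [{"fingers": 0, "linear": [0, 0, 0.001], "twist": 0}, {"fingers": 0, "linear": [0, 0, 0], "twist": 0}]}}

```text
clock: 32.33
eef_pos: [577.2, -9.4, -2.6]
tool_rot: [3.14, -0.0, -0.126]
force: [0.4, 1.2, -1.0]
width: 16.1
gripper_force: 58.9
```

Call:
{"fn": "drive_tool", "kwargs": {"motion": [{"fingers": 0, "linear": [0, 0, 0.001], "twist": 0}, {"fingers": 0, "linear": [0, 0, 0], "twist": 0}, {"fingers": 0, "linear": [0, 0, 0], "twist": 0}]}}

```text
clock: 32.58
eef_pos: [577.3, -9.4, -2.7]
tool_rot: [3.139, -0.0, -0.126]
force: [-1.2, 0.4, 8.4]
width: 16.1
gripper_force: 60.0
```

Contact with the tray floor. Releasing and retreating straight up, then clear of the caddy.

Call:
{"fn": "drive_tool", "kwargs": {"motion": [{"fingers": 0.38, "linear": [0, 0, 0], "twist": 0}, {"fingers": 0.38, "linear": [0, 0, 0], "twist": 0}, {"fingers": 0.38, "linear": [0, 0, 0], "twist": 0}, {"fingers": 0.38, "linear": [0, 0, 0], "twist": 0}]}}

```text
clock: 32.92
eef_pos: [577.1, -9.4, -3.8]
tool_rot: [3.139, 0.0, -0.126]
force: [-0.4, -0.2, -0.5]
width: 32.5
gripper_force: 0.0
```

Call:
{"fn": "drive_tool", "kwargs": {"motion": [{"fingers": 0.38, "linear": [0, 0, -0.015], "twist": 0}, {"fingers": 0.38, "linear": [0, 0, -0.03], "twist": 0}, {"fingers": 0.38, "linear": [0, 0, -0.035], "twist": 0}, {"fingers": 0.38, "linear": [0, 0, -0.035], "twist": 0}, {"fingers": 0.38, "linear": [0, 0, -0.035], "twist": 0}]}}

```text
clock: 33.33
eef_pos: [576.7, -9.1, 147.6]
tool_rot: [3.14, 0.001, -0.126]
force: [0.3, 0.4, -0.2]
width: 32.5
gripper_force: 0.0
```

Call:
{"fn": "drive_tool", "kwargs": {"motion": [{"fingers": 0.38, "linear": [-0.03, 0.02, 0], "twist": 0}, {"fingers": 0.38, "linear": [-0.03, 0.02, 0], "twist": 0}, {"fingers": 0.38, "linear": [-0.03, 0.025, 0], "twist": 0}, {"fingers": 0.38, "linear": [-0.02, 0.03, 0], "twist": 0}, {"fingers": 0.38, "linear": [0, 0.035, 0], "twist": 0}]}}

```text
clock: 33.75
eef_pos: [446.1, -123.1, 146.5]
tool_rot: [3.14, 0.006, -0.123]
force: [0.1, -0.2, -0.5]
width: 32.3
gripper_force: 0.0
```

Call:
{"fn": "drive_tool", "kwargs": {"motion": [{"fingers": 0.38, "linear": [0, 0.035, 0], "twist": 0}, {"fingers": 0.38, "linear": [0, 0, 0], "twist": 0}, {"fingers": 0.38, "linear": [0, 0, 0], "twist": 0}]}}

```text
clock: 34.0
eef_pos: [446.7, -161.3, 146.7]
tool_rot: [3.139, 0.0, -0.131]
force: [-0.4, 0.8, 0.5]
width: 32.6
gripper_force: 0.0
```

```bash
python3 - <<'E'
from h import *
from cell import cams
d=cams.get_image("side")["color"];s=cams.get_image("scene")["color"]
cv2.imwrite("pics/f1.png",np.hstack([crop(d,150,150,150,190,2.66),crop(s,135,110,190,240,2.1)]))
E
```

```text
Traceback (most recent call last):
ValueError: all the input array dimensions except for the concatenation axis must match exactly, but along dimension 0, the array at index 0 has size 505 and the array at index 1 has size 504
```

```bash
python3 - <<'E'
from h import *
from cell import cams
d=cams.get_image("side")["color"];s=cams.get_image("scene")["color"]
cv2.imwrite("pics/f2.png",np.hstack([crop(d,150,150,150,190,2.66)[:504],crop(s,135,110,190,240,2.1)[:504]]))
E
```

```text
(no output)
```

View pics/f2.png

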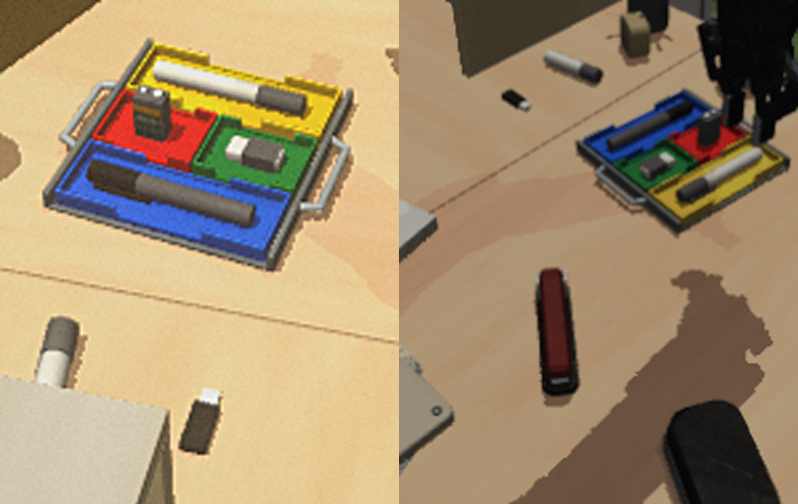

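The final picture shows the dark marker in blue, the pale marker in yellow, the eraser flat in green at (257,152) and the battery upright in red at (152,113). The glue stick and the USB stick are undisturbed, and the gripper is clear.

```bash
python3 -c "
from cell import ctrl;print(ctrl.finish_job())"
```

```text
the job is handed in; nothing more can be done
None
```

The job is handed in at about 34 s of the 93 s: the last pictures show both markers flat in their trays, the eraser flat in green, the battery upright in red, and the glue stick and USB stick undisturbed; no verdict came back.

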